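Stop, guard, pin and re-arm the jar mill

TASK

The jar mill has been left live with its wire guard up: first push its mushroom stop button in until it stays in by itself, then swing the guard down shut. With the stop still in, put the locking pin through the guard's tab and the hole behind it, pushed fully home, and leave it there. Only then turn the mushroom head clockwise so that the stop springs out again and the mill is ready to run; do not disturb the other things on the bench.

Things in the scene. Friction and masses are not known exactly. Their poses are not given: they have to be found in the camera images.
- mill: Fixed benchtop jar mill, 184 x 380 x 155 mm high. Origin: centre of its footprint on the bench; x away from the worker, y left, z up. Right end (y -190 to -60): grey console, its panel sloping 25 degrees (low in front) with the mushroom stop above a small dial and lamp. Left: rollers and white jar under a wire guard; a 70 mm high sill in front with a steel bush in its middle.
- stop_top (a point): Centre of the top of the mushroom stop's black head; z points out of the panel along the button's axis, 25 degrees off vertical towards the front. Head 45 mm in diameter; straight rim 8 to 18 mm below this point, underside 19.5 mm below. Below it a collar of 47 mm diameter, its top 33 mm under this point when out, 24 mm when latched. The point and axes move and turn with the head.
- stop (a joint): Travel of the stop into the panel, m: 0 fully out, about 0.009 latched in, 0.0115 bottom of the stroke. Spring 4 to 9 N; with the catch inside, latching takes about 10 N and clicks between 0.007 and 0.009; a firm push to the bottom makes sure. Once latched it stays in.
- stop_head (a joint): Turn of the mushroom head clockwise seen from outside, rad: 0 at rest, 1.2 at its end. Past about 0.65 the latched stop is freed and its spring drives it out, once whatever grips it lets it slide or lifts it out. A weak spring then turns the head back to 0.
- guard_edge (a point): Middle of the top of the guard's flat steel front edge (a strip 24 mm wide in x and 206 mm long in y, level when shut, its top then 88 mm above the bench). It moves with the guard, on a radius of about 174 mm about the hinge.
- guard (a joint): Opening of the wire guard, rad: 0 shut, up to 1.2. Hinge along y at the back (mill frame x 85, z 78 mm), stiff: it stays where left; a few newtons on the front edge push it down. A tab with an 18 mm hole hangs from the middle of that edge; shut, its hole is in line with lock_hole and its front face 7 mm in front of it.
- lock_hole (a point): Centre of the front mouth of the 12 mm hole in the steel bush in the mill's front sill, 52 mm above the bench; axes as the mill: the hole runs level along +x, 26 mm long, open behind.
- pin_home (a point): Where the tip of the locking pin is when it is fully home: 51 mm behind lock_hole along the hole.
- pin: Loose locking pin, 130 mm long: square-sided wooden grip 72 x 26 x 26 mm lying on the bench, with a steel rod 10 mm in diameter and 58 mm long (last 10 mm tapered) from one end. Origin: centre of the grip's underside; x along the rod to its tip, z up; rod axis 13 mm above the origin, shoulder 36 mm along x.
- pin_tip (a point): Tip of the pin's rod, 94 mm from the pin's origin along its x, on the rod's axis.
- rib_wood: Bystander: kidney-shaped wooden throwing rib, 92 x 43 x 8 mm, lying flat; leave it alone.
- glaze_jar1: Bystander: glaze jar with a screw lid, 65 mm in diameter, 91 mm high; leave it alone.
- small_cup1: Bystander: small unglazed cup, 66 mm in diameter, 52 mm high; leave it alone.
Things that resemble listed ones, but are neither listed nor needed, are in the scene too. Several things have the shape of the pin; the one meant has the colours described above.

How it is judged:
By the outcome, as a careful person would: the job done as asked, in the order asked, and still so for the second after the job is handed in, with the robot touching nothing.
It also fails if it takes over 72 s, if anything falls off the work surface, if the arm or the gripper's body presses on something with over 40 N, if the wrist force passes 120 N, or if a joint passes its speed limit or range.

ROBOT

A 7-joint arm with a two-finger parallel gripper is mounted at the origin on a cart in front of the work surface, level with it; the furniture and walls round the work are solid. World frame = base frame: x ahead of the robot, y to its left, z up, the work surface at z = 0. Lengths are in m, angles in rad, forces in N, time in s.
With the tool pointing down it reaches from about 0.4 to 0.85 m from the base axis. Payload 10.4 kg.
Tool frame: the origin (TCP) lies between the finger pads; the fingertips stand manip.tcp_to_tips ahead of it and the grasp point (between the pads) lies 2 mm behind it (manip.tcp_to_tips is the distance from the TCP to the fingertips, in m); y points along the fingers, z is the direction in which the jaws open and shut, and the axes are right-handed (so a half turn about y gives the same grasp; the last joint's range is limited). The gripper opens to 85 mm and grips with 20 to 120 N. Pads are 22 mm wide; open, the fingers measure 114 mm over their backs; the gripper's body (76 mm by 85 mm) begins 54 mm behind the grasp point. The pads swing forward as they close: fully open they stand 13 mm farther back than shut.
Start: joints at [1.244, 0.332, -0.065, 1.46, 0.022, 1.35, -0.088], TCP at [0.187, -0.596, 0.228] pointing down, gripper open.
Joint ranges: [-2.6, 2.6], [-0.5, 2.12], [-1.47, 1.34], [0.16, 2.42], [-1.27, 4.41], [0.06, 2.06], [-2.6, 2.6]. Speed limits (rad/s): [2.22, 2.22, 2.79, 2.79, 3.14, 3.14, 3.14].

INTERFACE

Orientations are given as a unit quaternion [x, y, z, w].
In Python, from workcell import manip gives the robot as it stands. The module is installed in compiled form; this text tells all that it offers.
- The arm moves only by the tool move_arm, never from a script. Its argument "increments" is a list of rows, each an object with "offset": the shift along the tool's x, y, z in m, a list of three; "yaw": the turn about the tool's y in degrees; "jaw": the closure in counts, from 0 (fully open) to 255 (shut). In form: [{"offset": [tx, ty, tz], "yaw": yaw, "jaw": jaw}, ...]. A call has 1 to 10 rows; each row is the pose to reach, as a shift and turn from the pose measured when the call began, along the tool's axes at that moment; what a row does not reach only later rows make up. A row lasts 1/12 s, in which the tool goes at most 41.7 mm and 7.16 degrees, less where a joint would pass 70% of its speed; a pose out of reach is approached as far as the arm can. A call with a gripper value outside its range is refused whole. The fingers move at their own pace and stop on an object; "squeeze" is the grip in N (left out, the last holds). Time passes only in rows, so rows that repeat a pose let the fingers close. It gives the time, the measured TCP pose, the force and the opening at its end, in the units of the state.
- manip.get_obs(): the state, without advancing time (a new reading comes with each control period).
- manip.camera(name): name is "side" or "top"; returns a dict with "pixels" (384x512x3 uint8, red, green, blue), "depth" (384x512 float32, m along the optical axis (not along the pixel's ray), 0 where there is no reading), "intrinsics" (3x3 intrinsics, pixels), "R" (3x3) and "t" (3): a world point X has camera coordinates R X + t. Camera axes: x right, y down, z forward; pixel columns grow to the right and rows downward; lengths in m; the calibration is good to about 2 mm. A picture is of the moment at which its call begins.
- manip.hand_in(): hands the job in, once; it reports no verdict.
Trained networks look in a picture, given as the dict that the camera call returned (one of the last four; its "shot" number tells which), for a name from the list of things; names that differ only in an ending like _2 or _b are one class to them, and where a whole thing is asked for, a point or a joint stands for the part that bears it (a point fixed in the world has none). Each returns a list of dicts, best first, with "confidence" (0 to 1); they miss things now and then, are a little off and sometimes report something else, mostly with a low value. They report only what shows in the picture. A call takes as long as a camera call. They do not tell look-alikes from the thing itself.
- manip.recognise(picture, query): "bbox" ([left, top, right, bottom] in pixels, round what is visible of it).
- manip.spot_point(picture, query): "centre" ([column, row] in pixels: a listed point, or the origin of a listed thing).
The state is a dict: "clock": time; "joint_pos": joint angles; "joint_velocities": joint speeds; "tau": joint torques, N m; "position": TCP position; "ee_rot": TCP orientation; "ft_force": force on the tool from outside, world axes, zero at the start; "torque": the same for the moment, N m; "grip_width": opening from 0.0 (shut) to 1.0 (fully open).
Only numpy, scipy, OpenCV 4.12 (cv2) and the standard library are available. Lean on these libraries where they do the work, as an engineer would, in place of code of your own. Each camera call takes 0.05 s, during which the arm holds its last target. There are 200 camera calls.

## Working session

There is one attempt and no reset: what is moved stays moved. The work goes in short steps, Python scripts to look and compute and a tool call to move; the robot and the scene stay as the last step left them, time stands still between calls to the robot, and variables do not carry over. Pictures are saved under pics/ and viewed, about 8 in all and at most 12, crops included, and the job is handed in when it is done.

Besides the shell and the picture viewer there is one more tool, called after "Request:" by a JSON object that holds its "name" and its "arguments", one argument or row to a line. move_arm: Moves the arm, as the interface text tells. Its arguments: {"type":"object","properties":{"increments":{"type":"array","items":{"type":"object","properties":{"offset":{"type":"array","items":{"type":"number"}},"yaw":{"type":"number"},"jaw":{"type":"number"}}}},"squeeze":{"type":"number"}},"required":["increments"]}

```bash
mkdir -p pics
cat > h.py <<'E'
import numpy as np, cv2
from workcell import manip
from scipy.spatial.transform import Rotation as Ro
def world(p,c,r,z=None,d=None):
    K=p["intrinsics"];R=p["R"];t=p["t"]
    ray=np.linalg.inv(K)@[c,r,1]
    C=-R.T@t; w=R.T@ray
    if z is not None: return C+w*((z-C[2])/w[2])
    if d is None:
        a=p["depth"][int(r)-2:int(r)+3,int(c)-2:int(c)+3]; a=a[a>0]; d=np.median(a)
    return C+w*d
def proj(p,X):
    q=p["K"] if "K" in p else p["intrinsics"]
    v=q@(p["R"]@np.asarray(X)+p["t"]); return v[:2]/v[2]
def save(p,name,box=None,s=1):
    im=p["pixels"][:,:,::-1]
    if box: im=im[box[1]:box[3],box[0]:box[2]]
    cv2.imwrite("pics/"+name,cv2.resize(im,None,fx=s,fy=s,interpolation=cv2.INTER_CUBIC))
E
python3 - <<'E'
from h import *
np.set_printoptions(precision=4,suppress=True)
o=manip.get_obs(); print({k:np.round(v,3) for k,v in o.items()}, manip.tcp_to_tips)
print(Ro.from_quat(o["ee_rot"]).as_matrix())
ims=[]
for n in("side","top"):
    p=manip.camera(n); ims.append(p["pixels"]); 
    save(p,n+"0.png",None,1.5)
    print(n,"C",-p["R"].T@p["t"],"fwd",p["R"][2])
    for q in("mill","stop_top","guard_edge","lock_hole","pin","pin_tip","rib_wood","glaze_jar1","small_cup1"):
        try:
            for d in manip.spot_point(p,q)[:4]:
                c=d["centre"]; print(q,np.round(c),round(d["confidence"],2),world(p,*c))
        except Exception as e: print(q,e)
E
```

```text
{'clock': np.float64(0.0), 'joint_pos': array([ 1.244,  0.333, -0.065,  1.461,  0.022,  1.35 , -0.089]), 'joint_velocities': array([ 0.   ,  0.   ,  0.001, -0.001,  0.001,  0.001, -0.001]), 'tau': array([  0.   , -62.543,   0.05 , -39.161,   0.016,   0.01 ,  -0.   ]), 'position': array([ 0.187, -0.596,  0.227]), 'ee_rot': array([-0.107,  0.699, -0.698,  0.107]), 'ft_force': array([ 0.105,  0.375, -0.201]), 'torque': array([-0.015,  0.034, -0.011]), 'grip_width': np.float64(1.003)} 0.017
[[-0.9542 -0.0005  0.2992]
 [-0.2992  0.0014 -0.9542]
 [ 0.     -1.     -0.0015]]
side C [ 0.5113 -1.0865  0.8636] fwd [ 0.065   0.8163 -0.574 ]
mill [264. 198.] 0.86 [ 0.6327 -0.0343  0.0786]
mill [235. 174.] 0.49 [0.5525 0.1323 0.0619]
stop_top [274. 182.] 0.51 [ 0.664  -0.0378  0.1386]
guard_edge [243. 146.] 0.76 [0.5835 0.1682 0.1523]
lock_hole [238. 176.] 0.59 [0.561  0.128  0.0567]
pin [206. 269.] 0.62 [ 0.4512 -0.2696  0.0252]
pin [233. 309.] 0.59 [ 0.5169 -0.3946  0.0083]
pin_tip [268. 303.] 0.94 [ 0.6062 -0.383   0.0054]
pin_tip [192. 247.] 0.87 [ 0.4057 -0.1485 -0.0021]
rib_wood [256. 290.] 
[... 248 characters left out ...]

mill [229. 170.] 0.75 [0.6303 0.0771 0.0747]
stop_top [266. 161.] 0.45 [ 0.6528 -0.0452  0.1341]
stop_top [208. 181.] 0.41 [0.5985 0.153  0.0138]
guard_edge [203. 187.] 0.8 [0.5718 0.1502 0.1601]
lock_hole [207. 194.] 0.92 [0.5502 0.1392 0.1438]
lock_hole [366. 173.] 0.18 [ 0.6188 -0.4004 -0.0007]
pin [364. 204.] 0.8 [ 0.5118 -0.3816  0.0258]
pin [324. 221.] 0.61 [ 0.454  -0.2446  0.0215]
pin_tip [365. 177.] 0.62 [ 0.6061 -0.3962  0.0013]
pin_tip [302. 237.] 0.52 [ 0.3997 -0.1701  0.0002]
rib_wood [352. 183.] 0.62 [ 0.5851 -0.3462  0.0057]
rib_wood [362. 204.] 0.21 [ 0.5136 -0.3756  0.0245]
glaze_jar1 [138. 192.] 0.86 [0.5592 0.3746 0.0897]
small_cup1 [149. 222.] 0.64 [0.4574 0.3594 0.0044]
```

View pics/top0.png

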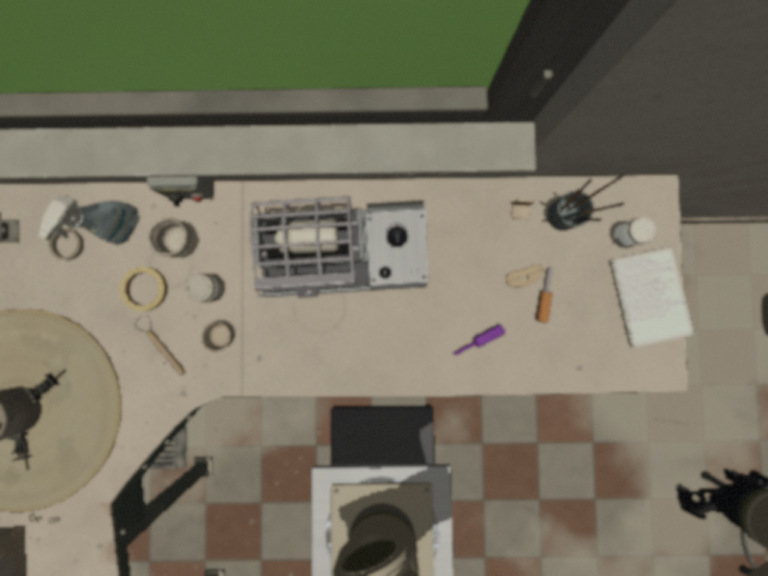

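View pics/side0.png

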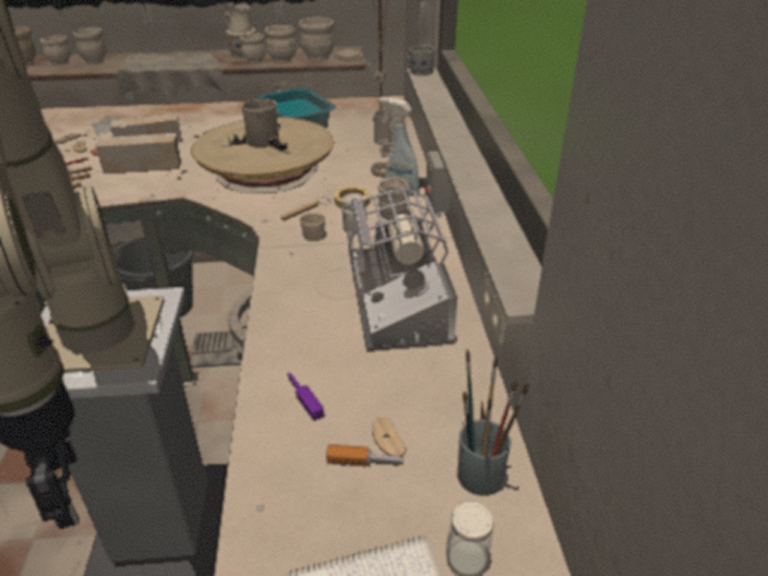

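Top view: the mill is at about (225,160) in camera px, with its console on the right and the stop at (266,158). Pin-shaped candidates are an orange grip with a grey rod at (364,200), and an all-purple one at (322,224). The orange one fits (wooden grip, steel rod). I'll confirm it in a crop and measure the mill.

Run:
```python
from h import *
np.set_printoptions(precision=4,suppress=True)
P={n:manip.camera(n) for n in("top","side")}
a=P["top"]["pixels"][165:245,290:390,::-1]; b=P["side"]["pixels"][230:320,180:290,::-1]; c=P["top"]["pixels"][120:205,160:300,::-1]; e=P["side"]["pixels"][110:240,220:320,::-1]
def f(x,w=400,h=300): 
    s=min(w/x.shape[1],h/x.shape[0]); y=cv2.resize(x,None,fx=s,fy=s,interpolation=cv2.INTER_CUBIC); z=np.zeros((h,w,3),np.uint8); z[:y.shape[0],:y.shape[1]]=y; return z
cv2.imwrite("pics/crop1.png",np.vstack([np.hstack([f(a),f(b)]),np.hstack([f(c),f(e)])]))
def cloud(p):
    K=p["intrinsics"];d=p["depth"];v,u=np.nonzero(d>0)
    r=np.linalg.inv(K)@np.vstack([u,v,np.ones(len(u))]); X=(r*d[v,u]-p["t"][:,None]).T@p["R"]
    return X,p["pixels"][v,u]
for n,p in P.items():
    X,C=cloud(p)
    flat=X[(abs(X[:,0]-.4)<.06)&(abs(X[:,1])<.15)]; print(n,"bench z",np.median(flat[:,2]))
    m=(X[:,2]>.025)&(X[:,2]<.2)&(X[:,0]>.5)&(X[:,0]<.76)&(X[:,1]>-.16)&(X[:,1]<.32)
    r=cv2.minAreaRect(X[m][:,:2].astype(np.float32)); print("mill rect",r)
    # console panel plane
    m=(X[:,0]>.56)&(X[:,0]<.7)&(X[:,1]>-.09)&(X[:,1]<.0)&(X[:,2]>.05)&(C.min(1)>110)
    A=X[m]; c0=np.median(A,0); 
    for _ in range(5):
        s=np.linalg.svd(A-A.mean(0),full_matrices=False)[2][2]; k=abs((A-A.mean(0))@s)<.004; A=A[k] if k.sum()>30 else A
    s*=np.sign(s[2]); print("panel",len(A),A.mean(0),s,"tilt",np.degrees(np.arccos(s[2])),"yaw",np.degrees(np.arctan2(-s[1],-s[0])))
    # orange
    hsv=cv2.cvtColor(p["pixels"],cv2.COLOR_RGB2HSV); 
    mk=(hsv[...,0]>4)&(hsv[...,0]<18)&(hsv[...,1]>150)&(hsv[...,2]>100); v,u=np.nonzero(mk)
    W=np.array([world(p,x,y) for x,y in zip(u,v) if p["depth"][y,x]>0])
    k=(W[:,1]<-.2)&(W[:,1]>-.5)&(W[:,0]>.4)&(W[:,0]<.7); W=W[k]; top=W[W[:,2]>.02]
    print("orange n",len(W),len(top),"top rect",cv2.minAreaRect(top[:,:2].astype(np.float32)), np.median(top[:,2]))
    # black head
    m=(X[:,0]>.58)&(X[:,0]<.72)&(X[:,1]>-.1)&(X[:,1]<.02)&(X[:,2]>.115)&(C.max(1)<70)
    print("head",m.sum(),X[m].mean(0) if m.any() else 0,X[m].min(0),X[m].max(0))
```

```text
top bench z -0.000757660037437467
mill rect ((0.6473376750946045, 0.08548911660909653), (0.21083272993564606, 0.38189786672592163), 3.13993501663208)
panel 815 [ 0.632  -0.0475  0.0818] [-0.4268 -0.0164  0.9042] tilt 25.284176578714764 yaw 2.2067537244100612
orange n 11 11 top rect ((0.5105892419815063, -0.37015315890312195), (0.0033835582435131073, 0.04514795169234276), 79.23324584960938) 0.022847944017950095
head 126 [ 0.6631 -0.0402  0.137 ] [ 0.6454 -0.0581  0.1253] [ 0.6826 -0.0231  0.1482]
side bench z -0.0006771990754193165
mill rect ((0.6494256258010864, 0.07973377406597137), (0.20792156457901, 0.3829182982444763), 3.626352548599243)
panel 564 [ 0.6277 -0.053   0.079 ] [-0.426  -0.0172  0.9045] tilt 25.238150335697014 yaw 2.3123241055351937
orange n 218 192 top rect ((0.513671875, -0.38292014598846436), (0.019072553142905235, 0.0641842633485794), 79.54965209960938) 0.025078231771820725
head 6 [ 0.6755 -0.0429  0.1408] [ 0.6676 -0.0553  0.1384] [ 0.682  -0.0271  0.1431]
```

View pics/crop1.png

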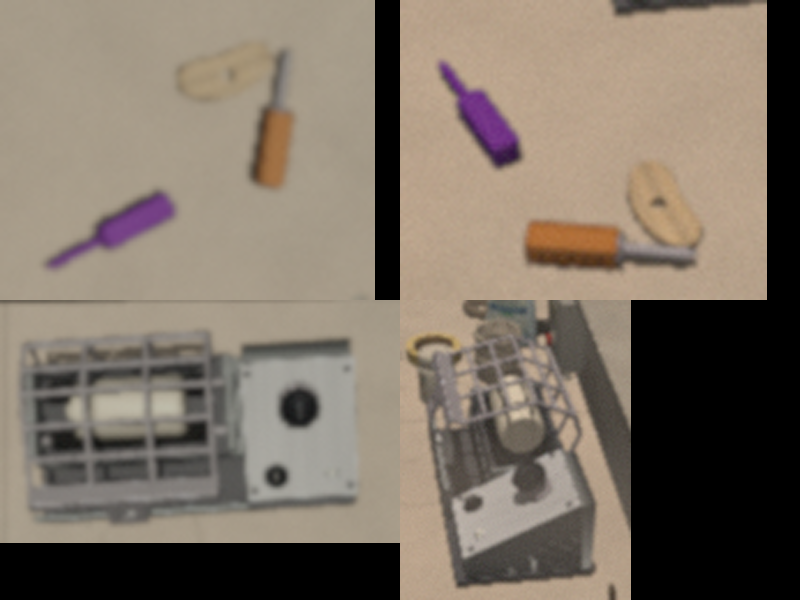

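Crop 1 shows the orange grip with a grey steel rod at (364,204) is the pin, with the rib lying right by its rod. The purple one is a decoy. The mill yaw is about +2.3° and the stop head is near (0.661,-0.040,0.140). I'll move above the stop first.

Request:
{"name": "move_arm", "arguments": {
  "increments": [
    {"offset": [-0.61,-0.04,-0.39],"yaw": 15,"jaw": 255},
    {"offset": [-0.61,-0.04,-0.39],"yaw": 15,"jaw": 255},
    {"offset": [-0.61,-0.04,-0.39],"yaw": 15,"jaw": 255},
    {"offset": [-0.61,-0.04,-0.39],"yaw": 15,"jaw": 255},
    {"offset": [-0.61,-0.04,-0.39],"yaw": 15,"jaw": 255},
    {"offset": [-0.61,-0.04,-0.39],"yaw": 15,"jaw": 255},
    {"offset": [-0.61,-0.04,-0.39],"yaw": 15,"jaw": 255},
    {"offset": [-0.61,-0.04,-0.39],"yaw": 15,"jaw": 255},
    {"offset": [-0.61,-0.04,-0.39],"yaw": 15,"jaw": 255},
    {"offset": [-0.61,-0.04,-0.39],"yaw": 15,"jaw": 255}
  ],
  "squeeze": 30
}}

```text
clock: 1.93
position: [0.4543, -0.2773, 0.2512]
ee_rot: [0.015, -0.707, 0.707, -0.015]
ft_force: [0.1, -1.0, 0.9]
grip_width: -0.003
```

```bash
cat >> h.py <<'E'
PSI=2.3
def go(T,heading=None):
    """offset and yaw from now to world TCP T; heading = yaw of tool x relative to -millx, deg, + = clockwise from above"""
    o=manip.get_obs(); R=Ro.from_quat(o["ee_rot"]).as_matrix()
    off=R.T@(np.asarray(T)-o["position"]); h=np.degrees(np.arctan2(R[1,0],R[0,0]))
    y=None
    if heading is not None: y=round((h-(180+PSI-heading)+180)%360-180,2)
    print("offset",off.round(4),"yaw",y,"| t",round(float(o["clock"]),2),"pos",o["position"].round(4),"tilt",R[:,1].round(3),"F",o["ft_force"].round(1),"w",round(float(o["grip_width"]),3),"j",o["joint_pos"].round(2))
E
python3 -c "
from h import *
go([.652,-.041,.26],0)"
```

```text
offset [-0.2074 -0.0088 -0.2279] yaw 0.09 | t 1.93 pos [ 0.4543 -0.2773  0.2512] tilt [ 0.001 -0.001 -1.   ] F [ 0.1 -1.   0.9] w -0.003 j [ 0.76  0.13 -0.33  1.66  0.04  1.36 -1.1 ]
```

Request:
{"name": "move_arm", "arguments": {
  "increments": [
    {"offset": [-0.207,0,-0.228],"yaw": 0,"jaw": 255},
    {"offset": [-0.207,0,-0.228],"yaw": 0,"jaw": 255},
    {"offset": [-0.207,0,-0.228],"yaw": 0,"jaw": 255},
    {"offset": [-0.207,0,-0.228],"yaw": 0,"jaw": 255},
    {"offset": [-0.207,0,-0.228],"yaw": 0,"jaw": 255},
    {"offset": [-0.207,0,-0.228],"yaw": 0,"jaw": 255},
    {"offset": [-0.207,0,-0.228],"yaw": 0,"jaw": 255},
    {"offset": [-0.207,0,-0.228],"yaw": 0,"jaw": 255},
    {"offset": [-0.205,0.06,-0.228],"yaw": 0,"jaw": 255},
    {"offset": [-0.205,0.06,-0.228],"yaw": 0,"jaw": 255}
  ]
}}

```text
clock: 2.77
position: [0.6494, -0.0388, 0.1879]
ee_rot: [-0.016, 0.707, -0.707, 0.015]
ft_force: [-0.5, -0.9, -1.5]
grip_width: -0.004
```

```bash
python3 -c "
from h import *
go([.651,-.041,.16],0)
p=manip.camera('side'); save(p,'press.png',(200,100,340,230),4)"
```

```text
offset [-0.0015  0.0279  0.0023] yaw 0.27 | t 2.77 pos [ 0.6494 -0.0388  0.1879] tilt [-0.001  0.    -1.   ] F [-0.5 -0.9 -1.5] w -0.004 j [ 0.34  0.45 -0.48  1.42  0.21  1.32 -1.67]
```

View pics/press.png

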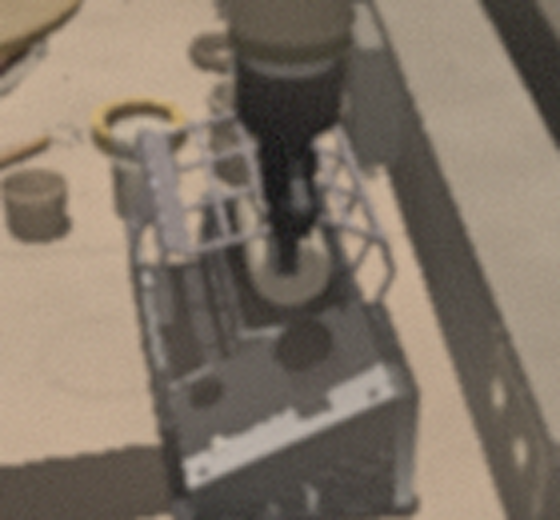

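The fingers are above the black head at crop (300,345). I'll go down gently until they touch.

Request:
{"name": "move_arm", "arguments": {
  "increments": [
    {"offset": [-0.001,0.015,0.002],"yaw": 0,"jaw": 255},
    {"offset": [-0.001,0.024,0.002],"yaw": 0,"jaw": 255},
    {"offset": [-0.002,0.028,0.002],"yaw": 0,"jaw": 255},
    {"offset": [-0.003,0.03,0.002],"yaw": 0,"jaw": 255},
    {"offset": [-0.004,0.032,0.002],"yaw": 0,"jaw": 255},
    {"offset": [-0.004,0.032,0.002],"yaw": 0,"jaw": 255}
  ]
}}

```text
clock: 3.32
position: [0.6517, -0.0421, 0.1532]
ee_rot: [-0.017, 0.707, -0.707, 0.013]
ft_force: [-0.1, 0.1, 0.5]
grip_width: 0.001
```

Request:
{"name": "move_arm", "arguments": {
  "increments": [
    {"offset": [-0.001,0.002,0],"yaw": 0,"jaw": 255},
    {"offset": [-0.002,0.004,0],"yaw": 0,"jaw": 255},
    {"offset": [-0.003,0.006,0],"yaw": 0,"jaw": 255},
    {"offset": [-0.003,0.006,0],"yaw": 0,"jaw": 255}
  ]
}}

```text
clock: 3.65
position: [0.6547, -0.042, 0.1468]
ee_rot: [-0.017, 0.707, -0.707, 0.013]
ft_force: [-0.1, -0.3, -0.2]
grip_width: 0.0
```

Request:
{"name": "move_arm", "arguments": {
  "increments": [
    {"offset": [-0.001,0.002,0],"yaw": 0,"jaw": 255},
    {"offset": [-0.002,0.004,0],"yaw": 0,"jaw": 255},
    {"offset": [-0.003,0.006,0],"yaw": 0,"jaw": 255},
    {"offset": [-0.003,0.006,0],"yaw": 0,"jaw": 255}
  ]
}}

```text
clock: 3.98
position: [0.6575, -0.0418, 0.1401]
ee_rot: [-0.018, 0.707, -0.707, 0.013]
ft_force: [-0.3, -0.5, 0.5]
grip_width: 0.005
```

```bash
python3 -c "
from h import *
go([.651,-.041,.16],0)
p=manip.camera('top')
m=(p['pixels'].max(2)<70); 
for r in range(150,176,2): print(r,[int(x) for x in p['depth'][r,250:285:4]*1000])
for d in manip.spot_point(p,'stop_top')[:3]: print(d, world(p,*d['centre']))
p=manip.camera('side')
for d in manip.spot_point(p,'stop_top')[:3]: print(d, world(p,*d['centre']))
print(manip.tcp_to_tips)"
```

```text
offset [ 0.0066 -0.0199 -0.0011] yaw 0.18 | t 3.98 pos [ 0.6575 -0.0418  0.1401] tilt [-0.007  0.    -1.   ] F [-0.3 -0.5  0.5] w 0.005 j [ 0.33  0.51 -0.47  1.44  0.23  1.25 -1.69]
150 [763, 763, 767, 765, 765, 762, 761, 762, 761]
152 [764, 762, 765, 764, 762, 758, 759, 760, 765]
154 [759, 759, 762, 763, 761, 761, 758, 756, 762]
156 [761, 761, 759, 764, 758, 756, 756, 754, 760]
158 [778, 762, 760, 761, 760, 755, 753, 754, 755]
160 [811, 762, 762, 762, 756, 751, 753, 751, 754]
162 [1216, 759, 762, 761, 755, 753, 752, 751, 751]
164 [1218, 759, 759, 759, 753, 750, 750, 746, 749]
166 [1222, 761, 762, 759, 753, 745, 746, 749, 747]
168 [1224, 762, 764, 760, 750, 747, 748, 746, 745]
170 [1222, 767, 761, 752, 749, 746, 746, 744, 745]
172 [1224, 767, 759, 754, 748, 745, 741, 741, 742]
174 [1233, 772, 762, 750, 747, 744, 741, 740, 739]
{'centre': [275.0, 181.2], 'confidence': 0.62} [ 0.66393134 -0.05236988  0.15140756]
0.017
```

```bash
python3 -c "
from h import *
p=manip.camera('side'); save(p,'press2.png',(230,120,320,200),7)
C=-p['R'].T@p['t']; 
for X in ([.661,-.04,.14],[.6575,-.0418,.123],[.6575,-.0418,.14]): print(proj(p,X))"
```

```text
[273.41413208 182.07225708]
[272.2180353  187.07485635]
[272.33833427 182.4690974 ]
```

View pics/press2.png

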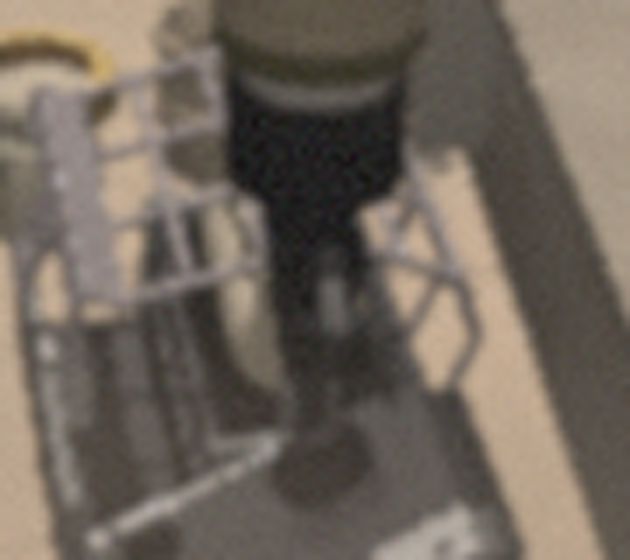

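```bash
python3 -c "
from h import *
np.set_printoptions(precision=3,suppress=True)
p=manip.camera('side')
for r in range(168,196,2):
  print(r,[tuple(int(round(v*1000)) for v in world(p,c,r,d=p['depth'][r,c])) for c in range(268,286,3)])
"
```

```text
168 [(660, 92, 107), (651, -55, 200), (652, -107, 233), (661, -104, 231), (669, -103, 230), (725, 174, 50)]
170 [(660, 91, 99), (649, -67, 201), (654, -97, 220), (663, -92, 217), (671, -94, 217), (721, 151, 57)]
172 [(660, 87, 94), (649, -69, 196), (655, -86, 207), (666, -74, 198), (673, -82, 203), (721, 147, 51)]
174 [(660, 88, 85), (652, -51, 177), (660, -53, 178), (670, -50, 175), (701, 90, 82), (712, 96, 77)]
176 [(665, 123, 54), (652, -49, 169), (660, -56, 173), (670, -50, 168), (699, 77, 82), (710, 80, 80)]
178 [(663, 108, 56), (652, -48, 161), (660, -57, 166), (670, -52, 162), (699, 71, 78), (699, 15, 116)]
180 [(657, 61, 80), (652, -55, 158), (660, -57, 159), (670, -48, 152), (683, -28, 138), (698, 7, 113)]
182 [(655, 42, 85), (652, -49, 147), (662, -48, 146), (671, -45, 143), (680, -46, 143), (697, 1, 110)]
184 [(652, 21, 92), (653, -47, 138), (662, -47, 137), (671, -50, 139), (679, -53, 141), (690, -41, 131)]
186 [(652, 13, 89), (653, -47, 131), (661, -54, 135), (670, -58, 138), (678, -59, 138), (694, -23, 111)]
188 [(645, -43, 121), (652, -55, 129), (660, -61, 133), (669, -63, 134), (679, -59, 130), (691, -41, 117)]
190 [(649, -8, 89), (652, -58, 124), (660, -64, 127), (669, -63, 126), (681, -47, 114), (691, -43, 111)]
192 [(648, -20, 89), (653, -52, 112), (661, -60, 118), (671, -51, 110), (680, -53, 111), (689, -55, 112)]
194 [(647, -24, 85), (655, -35, 92), (662, -51, 103), (671, -54, 105), (680, -59, 108), (689, -60, 108)]
```

Request:
{"name": "move_arm", "arguments": {
  "increments": [
    {"offset": [-0.001,0.002,0],"yaw": 0,"jaw": 255},
    {"offset": [-0.002,0.004,0],"yaw": 0,"jaw": 255},
    {"offset": [-0.002,0.004,0],"yaw": 0,"jaw": 255}
  ]
}}

```text
clock: 4.53
position: [0.6599, -0.0418, 0.1369]
ee_rot: [-0.017, 0.707, -0.707, 0.013]
ft_force: [-1.5, -0.1, 5.0]
grip_width: -0.0
```

Request:
{"name": "move_arm", "arguments": {
  "increments": [
    {"offset": [-0.001,0.002,0],"yaw": 0,"jaw": 255},
    {"offset": [-0.002,0.004,0],"yaw": 0,"jaw": 255},
    {"offset": [-0.002,0.006,0],"yaw": 0,"jaw": 255},
    {"offset": [-0.003,0.008,0],"yaw": 0,"jaw": 255},
    {"offset": [-0.003,0.008,0],"yaw": 0,"jaw": 255}
  ]
}}

```text
clock: 4.95
position: [0.6634, -0.0416, 0.1294]
ee_rot: [0.017, -0.707, 0.707, -0.014]
ft_force: [-1.1, 0.2, 7.4]
grip_width: -0.003
```

Request:
{"name": "move_arm", "arguments": {
  "increments": [
    {"offset": [-0.001,0.002,0],"yaw": 0,"jaw": 255},
    {"offset": [-0.002,0.004,0],"yaw": 0,"jaw": 255},
    {"offset": [-0.002,0.006,0],"yaw": 0,"jaw": 255},
    {"offset": [-0.002,0.006,0],"yaw": 0,"jaw": 255}
  ]
}}

```text
clock: 5.28
position: [0.6653, -0.0415, 0.1271]
ee_rot: [0.017, -0.707, 0.707, -0.014]
ft_force: [-17.4, -0.7, 29.1]
grip_width: 0.002
```

The press force shows the bottom of the stroke was reached. I'll lift off and check that it latched, and measure the guard edge.

Request:
{"name": "move_arm", "arguments": {
  "increments": [
    {"offset": [0.0,-0.03,0],"yaw": 0,"jaw": 255},
    {"offset": [0.0,-0.07,0],"yaw": 0,"jaw": 255},
    {"offset": [0.02,-0.11,0],"yaw": 0,"jaw": 255},
    {"offset": [0.06,-0.14,0],"yaw": 0,"jaw": 255},
    {"offset": [0.1,-0.14,0],"yaw": 0,"jaw": 255},
    {"offset": [0.14,-0.14,0],"yaw": 0,"jaw": 255},
    {"offset": [0.18,-0.14,0],"yaw": 0,"jaw": 255},
    {"offset": [0.22,-0.14,0],"yaw": 0,"jaw": 255},
    {"offset": [0.22,-0.14,0],"yaw": 0,"jaw": 255}
  ]
}}

```text
clock: 6.03
position: [0.4402, -0.0514, 0.2678]
ee_rot: [0.017, -0.706, 0.708, -0.013]
ft_force: [2.4, 0.4, 0.2]
grip_width: -0.003
```

```bash
cat >> h.py <<'E'
def cloud(p):
    K=p["intrinsics"];d=p["depth"];v,u=np.nonzero(d>0)
    r=np.linalg.inv(K)@np.vstack([u,v,np.ones(len(u))]); X=(r*d[v,u]-p["t"][:,None]).T@p["R"]
    return X,p["pixels"][v,u].astype(int),u,v
def head(p):
    X,C,u,v=cloud(p)
    m=(X[:,0]>.62)&(X[:,0]<.72)&(X[:,1]>-.1)&(X[:,1]<.02)&(X[:,2]>.1)&(X[:,2]<.16)&(C.max(1)<75)
    h=X[m]; n=np.array([-.4268,-.0164,.9042]); s=h@n
    print("head n",m.sum(),"mean",h.mean(0).round(4),"axial pct",np.percentile(s,[20,50,80,95]).round(4),"xy rect",cv2.minAreaRect(h[:,:2].astype(np.float32)))
E
python3 - <<'E'
from h import *
np.set_printoptions(precision=4,suppress=True)
go([.57,.15,.2],0)
for n in("top","side"):
    p=manip.camera(n); head(p)
    for q in("stop_top","guard_edge","lock_hole"):
        for d in manip.spot_point(p,q)[:2]: print(n,q,d["centre"],round(d["confidence"],2),world(p,*d["centre"]))
    if n=="top":
        X,C,u,v=cloud(p)
        m=(X[:,2]>.13)&(X[:,2]<.18)&(X[:,0]>.54)&(X[:,0]<.61)&(X[:,1]>.03)&(X[:,1]<.28)
        print(m.sum(), cv2.minAreaRect(X[m][:,:2].astype(np.float32)),np.median(X[m],0))
        for y in np.arange(.05,.26,.025):
            k=m&(abs(X[:,1]-y)<.012); print(round(y,3),k.sum(),np.percentile(X[k][:,0],[5,50,95]),np.median(X[k][:,2]))
E
```

```text
offset [-0.1384  0.0662 -0.1961] yaw 0.06 | t 6.03 pos [ 0.4402 -0.0514  0.2678] tilt [-0.006 -0.004 -1.   ] F [2.4 0.4 0.2] w -0.003 j [ 0.53 -0.07 -0.49  1.82 -0.03  1.39 -1.48]
head n 129 mean [ 0.6664 -0.0396  0.1292] axial pct [-0.1688 -0.167  -0.1646 -0.1628] xy rect ((0.6668521761894226, -0.039275020360946655), (0.03822273015975952, 0.034674271941185), 89.71066284179688)
top stop_top [261.7, 160.1] 0.74 [ 0.6555 -0.0318  0.1255]
top guard_edge [201.5, 184.9] 0.78 [0.5774 0.156  0.1546]
top lock_hole [205.3, 193.9] 0.81 [0.5497 0.1456 0.1445]
745 ((0.5767789483070374, 0.15417838096618652), (0.06563456356525421, 0.20569641888141632), 0.8078587055206299) [0.5709 0.1593 0.1597]
0.05 49 [0.5634 0.5816 0.6047] 0.15989729354367926
0.075 72 [0.5606 0.5727 0.5851] 0.15861274149037563
0.1 72 [0.5609 0.5729 0.5856] 0.15879271271987394
0.125 97 [0.5553 0.5731 0.6035] 0.15957145241661214
0.15 90 [0.5496 0.5673 0.5832] 0.15791906894111096
0.175 92 [0.5485 0.5676 0.6058] 0.15917191373892742
0.2 83 [0.5559 0.5711 0.6076] 0.1604811591201953
0.225 81 [0.5532 0.5682 0.6079] 0.1612562948643052
0.25 83 [0.5538 0.5749 0.6081] 0.1615771055511255
head n 5 mean [ 0.6796 -0.0479  0.1328] axial pct [-0.1725 -0.1675 -0.1663 -0.1653] xy rect ((0.6804592609405518, -0.047331660985946655), (0.011539258994162083, 0.006850221194326878), 7.068719863891602)
side stop_top [275.8, 182.4] 0.65 [ 0.6708 -0.0237  0.127 ]
side guard_edge [241.7, 148.2] 0.75 [0.5769 0.1373 0.1609]
side guard_edge [274.2, 184.2] 0.7 [ 0.6641 -0.0362  0.1294]
side lock_hole [237.3, 177.8] 0.93 [0.5584 0.1172 0.0571]
side lock_hole [269.3, 305.6] 0.22 [ 0.6098 -0.3858 -0.0011]
```

The head moved in by 8.5 mm axially, so it is latched. The guard strip is centred near (0.573,0.153,0.159), so I'll go above it.

Request:
{"name": "move_arm", "arguments": {
  "increments": [
    {"offset": [-0.02,0,-0.035],"yaw": 0,"jaw": 255},
    {"offset": [-0.045,0,-0.07],"yaw": 0,"jaw": 255},
    {"offset": [-0.07,0,-0.105],"yaw": 0,"jaw": 255},
    {"offset": [-0.095,0,-0.14],"yaw": 0,"jaw": 255},
    {"offset": [-0.12,0,-0.175],"yaw": 0,"jaw": 255},
    {"offset": [-0.138,0.01,-0.199],"yaw": 0,"jaw": 255},
    {"offset": [-0.138,0.04,-0.199],"yaw": 0,"jaw": 255},
    {"offset": [-0.138,0.072,-0.199],"yaw": 0,"jaw": 255},
    {"offset": [-0.138,0.072,-0.199],"yaw": 0,"jaw": 255},
    {"offset": [-0.138,0.072,-0.199],"yaw": 0,"jaw": 255}
  ]
}}

```text
clock: 7.27
position: [0.5751, 0.1541, 0.1936]
ee_rot: [-0.018, 0.707, -0.707, 0.012]
ft_force: [0.5, -0.1, 0.2]
grip_width: 0.001
```

Request:
{"name": "move_arm", "arguments": {
  "increments": [
    {"offset": [0.004,0.012,0.001],"yaw": 0,"jaw": 255},
    {"offset": [0.006,0.022,0.001],"yaw": 0,"jaw": 255},
    {"offset": [0.007,0.03,0.001],"yaw": 0,"jaw": 255},
    {"offset": [0.009,0.038,0.001],"yaw": 0,"jaw": 255},
    {"offset": [0.012,0.046,0.001],"yaw": 0,"jaw": 255},
    {"offset": [0.015,0.054,0.001],"yaw": 0,"jaw": 255},
    {"offset": [0.017,0.062,0.001],"yaw": 0,"jaw": 255},
    {"offset": [0.019,0.068,0.001],"yaw": 0,"jaw": 255},
    {"offset": [0.019,0.068,0.001],"yaw": 0,"jaw": 255}
  ]
}}

```text
clock: 8.02
position: [0.5548, 0.1521, 0.1244]
ee_rot: [0.019, -0.707, 0.707, -0.012]
ft_force: [0.0, -0.0, -0.9]
grip_width: 0.001
```

Run:
```python
from h import *
np.set_printoptions(precision=4,suppress=True)
for n in ("top","side"):
    p=manip.camera(n)
    for d in manip.spot_point(p,"guard_edge")[:2]: print(n,d["centre"],round(d["confidence"],2),world(p,*d["centre"]))
save(p,'g.png',(200,100,320,200),5)
X,C,u,v=cloud(p)
for y in (.07,.09,.11,.2,.22,.24):
    k=(abs(X[:,1]-y)<.008)&(X[:,0]<.585)&(X[:,0]>.52)&(X[:,2]>.08); print(y,k.sum(),X[k].mean(0) if k.any() else 0)
```

```text
top [204.9, 191.7] 0.98 [0.5429 0.0942 0.5338]
0.07 83 [0.5335 0.0741 0.4089]
0.09 469 [0.55   0.0907 0.447 ]
0.11 942 [0.5614 0.1117 0.3658]
0.2 7 [0.5573 0.198  0.3449]
0.22 4 [0.5451 0.2157 0.1207]
0.24 6 [0.5443 0.2368 0.121 ]
```

View pics/g.png

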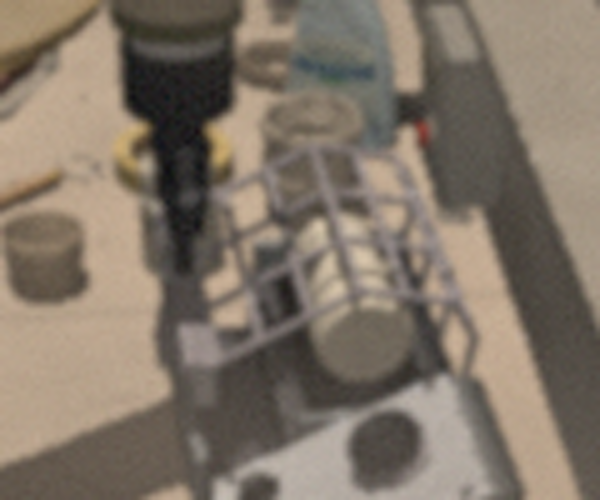

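The fingers are at crop (185,250) on the strip, and the guard is coming down with them. Strip z is about 0.12. I'll continue.

Request:
{"name": "move_arm", "arguments": {
  "increments": [
    {"offset": [0.001,0.008,0],"yaw": 0,"jaw": 255},
    {"offset": [0.002,0.016,0],"yaw": 0,"jaw": 255},
    {"offset": [0.003,0.022,0],"yaw": 0,"jaw": 255},
    {"offset": [0.003,0.026,0],"yaw": 0,"jaw": 255},
    {"offset": [0.003,0.026,0],"yaw": 0,"jaw": 255}
  ]
}}

```text
clock: 8.63
position: [0.552, 0.152, 0.0988]
ee_rot: [0.019, -0.707, 0.707, -0.012]
ft_force: [-0.2, -0.3, -0.4]
grip_width: 0.001
```

Request:
{"name": "move_arm", "arguments": {
  "increments": [
    {"offset": [0,0.004,0],"yaw": 0,"jaw": 255},
    {"offset": [0,0.008,0],"yaw": 0,"jaw": 255},
    {"offset": [0,0.01,0],"yaw": 0,"jaw": 255},
    {"offset": [0,0.01,0],"yaw": 0,"jaw": 255}
  ]
}}

```text
clock: 8.97
position: [0.5517, 0.1519, 0.0882]
ee_rot: [0.019, -0.707, 0.707, -0.012]
ft_force: [0.0, 0.1, -0.2]
grip_width: -0.001
```

Run:
```python
from h import *
np.set_printoptions(precision=4,suppress=True)
p=manip.camera("side")
for d in manip.spot_point(p,"guard_edge")[:2]: print(d["centre"],round(d["confidence"],2),world(p,*d["centre"]))
X,C,u,v=cloud(p)
k=(X[:,1]>.03)&(X[:,1]<.28)&(X[:,0]<.585)&(X[:,0]>.52)&(X[:,2]>.06)&(X[:,2]<.16)&(C.min(1)>95)
for y in np.arange(.04,.28,.02):
    q=k&(abs(X[:,1]-y)<.01); print(y.round(2),q.sum(),X[q].mean(0) if q.any() else 0)
save(p,'g2.png',(200,120,300,200),6)
```

```text
[235.6, 165.4] 0.71 [0.5548 0.1396 0.0934]
0.04 21 [0.5646 0.0439 0.0839]
0.06 27 [0.559  0.0584 0.0901]
0.08 30 [0.5581 0.0806 0.0887]
0.1 5 [0.5616 0.0934 0.0904]
0.12 2 [0.5631 0.1271 0.12  ]
0.14 2 [0.5696 0.1391 0.0841]
0.16 8 [0.5458 0.1589 0.0767]
0.18 2 [0.5742 0.1807 0.099 ]
0.2 5 [0.5413 0.198  0.0843]
0.22 3 [0.5556 0.2158 0.0976]
0.24 7 [0.5584 0.2377 0.0971]
0.26 3 [0.5819 0.2518 0.1085]
```

View pics/g2.png

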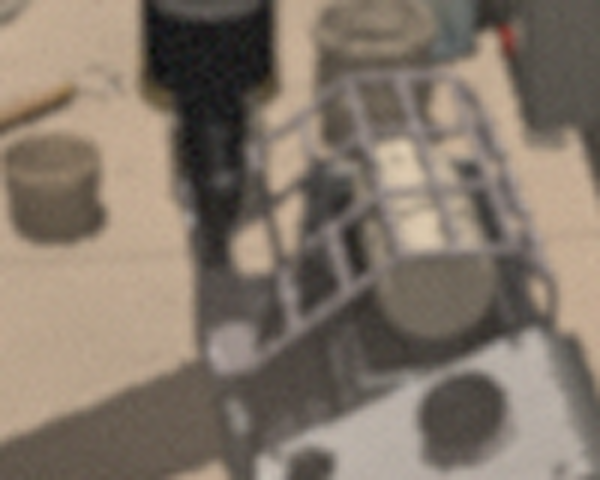

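Request:
{"name": "move_arm", "arguments": {
  "increments": [
    {"offset": [0,0.002,0],"yaw": 0,"jaw": 255},
    {"offset": [0,0.004,0],"yaw": 0,"jaw": 255},
    {"offset": [0,0.005,0],"yaw": 0,"jaw": 255},
    {"offset": [0,0.005,0],"yaw": 0,"jaw": 255}
  ]
}}

```text
clock: 9.4
position: [0.5521, 0.1519, 0.0846]
ee_rot: [0.019, -0.707, 0.707, -0.012]
ft_force: [-4.0, -1.7, 10.3]
grip_width: -0.001
```

The guard resists at the 88 mm height, so it is shut. I'll lift off, then check the guard pose and where the fingertips really are relative to the TCP.

Request:
{"name": "move_arm", "arguments": {
  "increments": [
    {"offset": [0,-0.02,0],"yaw": 0,"jaw": 255},
    {"offset": [0,-0.06,0],"yaw": 0,"jaw": 255},
    {"offset": [0,-0.1,0.02],"yaw": 0,"jaw": 255},
    {"offset": [0.03,-0.12,0.06],"yaw": 0,"jaw": 255},
    {"offset": [0.06,-0.12,0.1],"yaw": 0,"jaw": 255},
    {"offset": [0.09,-0.12,0.14],"yaw": 0,"jaw": 255},
    {"offset": [0.12,-0.12,0.18],"yaw": 0,"jaw": 255},
    {"offset": [0.12,-0.12,0.22],"yaw": 0,"jaw": 255},
    {"offset": [0.12,-0.12,0.25],"yaw": 0,"jaw": 255},
    {"offset": [0.12,-0.12,0.25],"yaw": 0,"jaw": 255}
  ]
}}

```text
clock: 10.23
position: [0.4426, -0.1083, 0.2061]
ee_rot: [0.017, -0.706, 0.708, -0.01]
ft_force: [1.5, -0.0, -0.1]
grip_width: -0.004
```

Run:
```python
from h import *
np.set_printoptions(precision=4,suppress=True)
go([.51,-.38,.1],0)
o=manip.get_obs(); t=o["position"]
p=manip.camera("side"); X,C,u,v=cloud(p)
k=(abs(X[:,0]-t[0])<.05)&(abs(X[:,1]-t[1])<.06)&(X[:,2]>.1)
print("finger z pct",np.percentile(X[k][:,2],[0.5,1,5,20,50])); print("tcp pix",proj(p,t),"tip17 pix",proj(p,t-[0,0,.017]))
kk=k; print("lowest rows",np.sort(v[k])[-8:])
for q in("guard_edge","lock_hole","stop_top"):
    for d in manip.spot_point(p,q)[:1]: print("side",q,d["centre"],round(d["confidence"],2),world(p,*d["centre"]))
p=manip.camera("top"); X,C,u,v=cloud(p); head(p)
for q in("guard_edge","lock_hole"):
    for d in manip.spot_point(p,q)[:1]: print("top",q,d["centre"],round(d["confidence"],2),world(p,*d["centre"]),world(p,*d["centre"],z=.088))
for y in np.arange(.04,.28,.02):
    q=(abs(X[:,1]-y)<.01)&(X[:,2]>.08)&(X[:,2]<.1)&(X[:,0]<.585)&(X[:,0]>.5); print(y.round(2),q.sum(),np.percentile(X[q][:,0],[3,50,97]) if q.any() else 0,np.median(X[q][:,2]))
save(p,'g3.png',(150,120,300,220),5)
```

```text
offset [-0.0578  0.1063  0.2738] yaw -0.1 | t 10.23 pos [ 0.4426 -0.1083  0.2061] tilt [-0.009 -0.003 -1.   ] F [ 1.5 -0.  -0.1] w -0.004 j [ 0.63  0.   -0.49  1.89  0.01  1.26 -1.39]
finger z pct [0.2216 0.2321 0.3069 0.3903 0.5072]
tcp pix [198.7448 180.4417] tip17 pix [199.2217 185.4782]
lowest rows [180 180 180 180 180 180 181 181]
side guard_edge [237.1, 164.9] 0.68 [0.5606 0.1572 0.084 ]
side lock_hole [234.3, 175.0] 0.68 [0.5479 0.0987 0.0814]
side stop_top [277.5, 182.9] 0.48 [ 0.675  -0.0306  0.1296]
head n 128 mean [ 0.6663 -0.0395  0.1295] axial pct [-0.169  -0.1663 -0.1639 -0.1625] xy rect ((0.6666367650032043, -0.03926299139857292), (0.03821239620447159, 0.03451791778206825), 89.6480712890625)
top guard_edge [206.9, 196.1] 0.93 [0.5441 0.1484 0.0852] [0.5441 0.148  0.088 ]
top lock_hole [207.0, 194.7] 0.84 [0.5487 0.1479 0.0863] [0.5486 0.1477 0.088 ]
0.04 6 [0.5469 0.5546 0.5623] 0.08764113426157294
0.06 48 [0.5465 0.558  0.5754] 0.08709323257413129
0.08 43 [0.5467 0.5566 0.5665] 0.08738875409147706
0.1 47 [0.5438 0.5537 0.5668] 0.08733362694168115
0.12 49 [0.544  0.5569 0.5731] 0.08835029423000863
0.14 43 [0.5419 0.5541 0.564 ] 0.08687326640311432
0.16 45 [0.5412 0.5511 0.5642] 0.08678396474405385
0.18 48 [0.5415 0.553  0.5674] 0.08791727089213333
0.2 47 [0.5385 0.5514 0.5615] 0.08785610444583339
0.22 47 [0.5388 0.5487 0.5585] 0.08720070051363073
0.24 41 [0.539  0.5488 0.5587] 0.08676497110456304
0.26 18 [0.536  0.557  0.5698] 0.08951285685457117
```

View pics/g3.png

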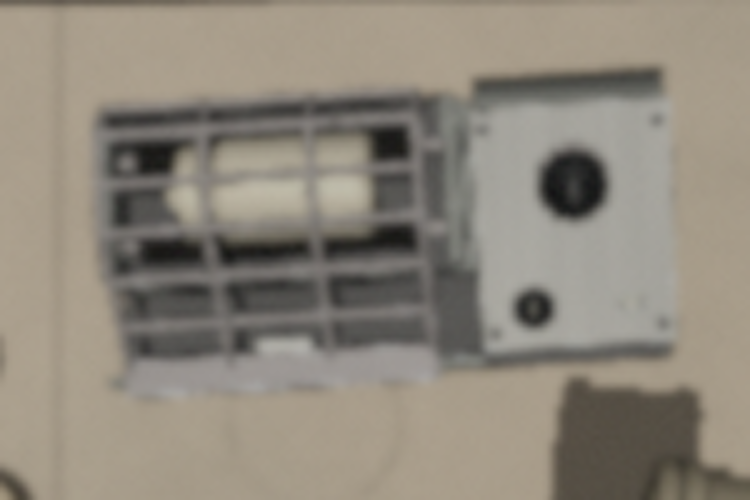

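Guard shut (strip at z=0.0875, crop (280,370)) and the stop still latched. Both contacts and the image put the shut fingertips at about TCP height, so I'll descend for the pin using force. Next I'll fit the pin and lock_hole poses.

Run:
```python
from h import *
np.set_printoptions(precision=4,suppress=True)
def rectw(mk,p,z):
    n,l,s,_=cv2.connectedComponentsWithStats(mk.astype(np.uint8)); i=1+np.argmax(s[1:,4]); v,u=np.nonzero(l==i)
    W=np.array([world(p,a,b,z=z)[:2] for a,b in zip(u,v)]); c=W.mean(0); w,V=np.linalg.eigh(np.cov(W.T)); ax=V[:,1]*np.sign(V[0,1])
    q=(W-c)@np.c_[V[:,1],V[:,0]]; return len(W),c,np.degrees(np.arctan2(ax[1],ax[0])),np.ptp(q,axis=0)
T=[manip.camera("top") for _ in range(2)]+[manip.camera("side")]
for p in T:
    hsv=cv2.cvtColor(p["pixels"],cv2.COLOR_RGB2HSV)
    mk=(hsv[...,0]>3)&(hsv[...,0]<16)&(hsv[...,1]>140)&(hsv[...,2]>90)
    mk[:, :200]=0; mk[300:]=0
    print("grip",rectw(mk,p,.026 if p is not T[2] else .02))
    for d in manip.spot_point(p,"pin_tip")[:2]: print("tip",d["centre"],world(p,*d["centre"],z=.013),round(d["confidence"],2))
p=T[0]; D=np.mean([t["depth"] for t in T[:2]],0); I=np.mean([t["pixels"].astype(float).mean(2) for t in T[:2]],0)
# strip row profile
for r in (193,194,195,196): print(r,I[r,168:182].round().astype(int),I[r,230:246].round().astype(int))
for c in(175,237): print(c,world(p,c,195,z=.088))
for y in(190,):
  pass
for r in (150,165,180): print("console",r,I[r,238:250].round().astype(int),I[r,278:292].round().astype(int))
# depth along strip
for r in (194,195): print((D[r,168:182]*1000).round().astype(int),(D[r,230:246]*1000).round().astype(int))
```

```text
grip (93, array([ 0.5105, -0.3747]), np.float64(-10.030582496434233), array([0.0586, 0.0188]))
tip [367.6, 179.1] [ 0.5979 -0.4005  0.013 ] 0.81
tip [360.3, 203.7] [ 0.513  -0.3726  0.013 ] 0.49
grip (94, array([ 0.5108, -0.375 ]), np.float64(-9.178202758049638), array([0.0586, 0.0186]))
tip [366.1, 176.3] [ 0.6077 -0.3956  0.013 ] 0.52
grip (57, array([ 0.5107, -0.3713]), np.float64(-7.583427970644852), array([0.0633, 0.0072]))
tip [189.3, 243.5] [ 0.4006 -0.1505  0.013 ] 0.6
tip [268.1, 306.4] [ 0.6049 -0.3995  0.013 ] 0.56
193 [157 156 155 154 154 149 138 128 130 137 145 146 147 146] [153 154 154 155 155 154 149 138 126 120 118 120 120 121 122 120]
194 [156 156 154 152 150 146 137 134 136 142 146 147 147 148] [154 155 156 157 158 157 151 141 134 132 133 136 136 137 137 138]
195 [156 155 152 146 142 137 134 137 142 145 148 148 148 149] [150 152 155 158 162 162 155 148 146 146 148 148 149 150 150 150]
196 [157 155 151 144 136 129 128 138 146 147 149 148 149 149] [143 147 151 156 160 160 156 153 152 152 153 153 153 153 153 153]
175 [0.549  0.2523 0.088 ]
237 [0.5464 0.0497 0.088 ]
console 150 [ 98 113 117 104 102 120 148 160 161 160 160 162] [162 162 163 163 163 159 148 148 151 152 151 152 150 151]
console 165 [130 123 124 120 108 111 134 155 163 164 163 163] [161 161 162 162 161 159 156 153 153 152 153 153 152 153]
console 180 [ 85  87  86  86  87  87  91 116 146 162 166 166] [153 156 160 160 159 161 161 156 154 153 152 152 152 152]
[1305 1306 1308 1302 1306 1302 1302 1216 1216 1214 1218 1216 1217 1218] [1216 1213 1213 1212 1214 1215 1217 1214 1301 1302 1302 1300 1302 1305
 1303 1305]
[1306 1307 1306 1304 1234 1236 1233 1216 1213 1218 1216 1219 1218 1214] [1215 1216 1215 1214 1216 1218 1212 1217 1301 1303 1304 1306 1302 1303
 1298 1307]
```

```bash
python3 -c "
from h import *
go([.5028,-.3735,.08],12.8)"
```

```text
offset [-0.0475  0.1255  0.2732] yaw 13.05 | t 10.88 pos [ 0.4443 -0.1026  0.2058] tilt [-0.009 -0.001 -1.   ] F [0.  0.5 0.2] w -0.002 j [ 0.63  0.01 -0.5   1.89  0.01  1.26 -1.4 ]
```

Request:
{"name": "move_arm", "arguments": {
  "increments": [
    {"offset": [-0.01,0.0,0.04],"yaw": 3,"jaw": 105},
    {"offset": [-0.02,0.0,0.08],"yaw": 8,"jaw": 105},
    {"offset": [-0.03,0.0,0.12],"yaw": 13,"jaw": 105},
    {"offset": [-0.04,0.02,0.16],"yaw": 13,"jaw": 105},
    {"offset": [-0.047,0.04,0.2],"yaw": 13,"jaw": 105},
    {"offset": [-0.047,0.06,0.24],"yaw": 13,"jaw": 105},
    {"offset": [-0.047,0.09,0.273],"yaw": 13,"jaw": 105},
    {"offset": [-0.047,0.12,0.273],"yaw": 13,"jaw": 105},
    {"offset": [-0.047,0.125,0.273],"yaw": 13,"jaw": 105},
    {"offset": [-0.047,0.125,0.273],"yaw": 13,"jaw": 105}
  ]
}}

```text
clock: 11.72
position: [0.5006, -0.3725, 0.0774]
ee_rot: [0.06, 0.705, -0.704, -0.07]
ft_force: [-0.7, 0.9, -0.0]
grip_width: 0.583
```

Run:
```python
from h import *
np.set_printoptions(precision=4,suppress=True)
go([.5028,-.3735,.03],12.8)
o=manip.get_obs(); t=o["position"]; R=Ro.from_quat(o["ee_rot"]).as_matrix()
p=manip.camera("side"); 
print("tcp px",proj(p,t),"17",proj(p,t-[0,0,.017]))
save(p,'pg.png',(150,210,310,330),5)
```

```text
offset [-0.003   0.0474  0.0006] yaw 0.0 | t 11.72 pos [ 0.5006 -0.3725  0.0774] tilt [-0.014  0.003 -1.   ] F [-0.7  0.9 -0. ] w 0.583 j [ 0.8   0.48 -0.3   1.6   0.16  1.1  -1.3 ]
tcp px [224.7851 283.2911] 17 [225.0815 288.0321]
```

View pics/pg.png

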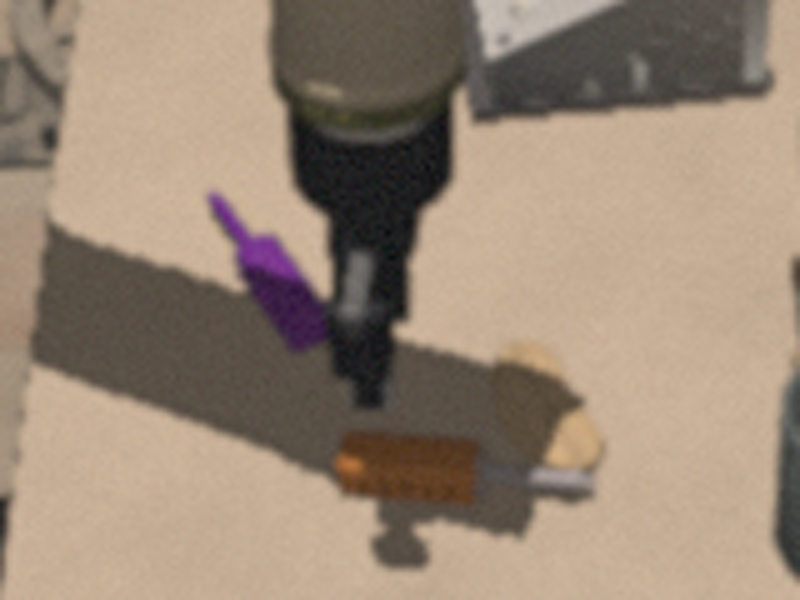

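The fingertip is at crop (370,405), right above the grip, which spans (340-475, 435-500). I'll descend gently.

Request:
{"name": "move_arm", "arguments": {
  "increments": [
    {"offset": [-0.002,0.02,0.0],"yaw": 0,"jaw": 105},
    {"offset": [-0.003,0.04,0.0],"yaw": 0,"jaw": 105},
    {"offset": [-0.003,0.05,0.0],"yaw": 0,"jaw": 105},
    {"offset": [-0.003,0.054,0.0],"yaw": 0,"jaw": 105},
    {"offset": [-0.003,0.056,0.0],"yaw": 0,"jaw": 105},
    {"offset": [-0.003,0.056,0.0],"yaw": 0,"jaw": 105}
  ]
}}

```text
clock: 12.27
position: [0.5055, -0.3727, 0.0253]
ee_rot: [-0.061, -0.704, 0.704, 0.067]
ft_force: [0.1, 0.3, -0.4]
grip_width: 0.59
```

Request:
{"name": "move_arm", "arguments": {
  "increments": [
    {"offset": [0.001,0.004,0.0],"yaw": 0,"jaw": 105},
    {"offset": [0.002,0.007,0.0],"yaw": 0,"jaw": 105},
    {"offset": [0.002,0.009,0.0],"yaw": 0,"jaw": 105},
    {"offset": [0.002,0.009,0.0],"yaw": 0,"jaw": 105}
  ]
}}

```text
clock: 12.6
position: [0.5031, -0.3723, 0.0161]
ee_rot: [-0.061, -0.704, 0.704, 0.067]
ft_force: [-0.6, 0.1, 0.7]
grip_width: 0.588
```

Request:
{"name": "move_arm", "arguments": {
  "increments": [
    {"offset": [0.0,0.003,0.0],"yaw": 0,"jaw": 105},
    {"offset": [0.0,0.006,0.0],"yaw": 0,"jaw": 105},
    {"offset": [0.0,0.008,0.0],"yaw": 0,"jaw": 105},
    {"offset": [0.0,0.008,0.0],"yaw": 0,"jaw": 105}
  ]
}}

```text
clock: 12.93
position: [0.5027, -0.3721, 0.0074]
ee_rot: [-0.06, -0.704, 0.704, 0.068]
ft_force: [-0.1, -0.6, -0.3]
grip_width: 0.588
```

Request:
{"name": "move_arm", "arguments": {
  "increments": [
    {"offset": [0.0,0.0,0.0],"yaw": 0,"jaw": 170},
    {"offset": [0.0,0.0,0.0],"yaw": 0,"jaw": 200},
    {"offset": [0.0,0.0,0.0],"yaw": 0,"jaw": 255},
    {"offset": [0.0,0.0,0.0],"yaw": 0,"jaw": 255},
    {"offset": [0.0,0.0,0.0],"yaw": 0,"jaw": 255},
    {"offset": [0.0,0.0,0.0],"yaw": 0,"jaw": 255}
  ],
  "squeeze": 50
}}

```text
clock: 13.43
position: [0.5029, -0.3724, 0.0078]
ee_rot: [-0.061, -0.704, 0.704, 0.068]
ft_force: [-0.9, -0.4, 2.9]
grip_width: 0.29
```

Gripped (opening about 25 mm). Next I'll lift straight up.

Request:
{"name": "move_arm", "arguments": {
  "increments": [
    {"offset": [0.0,-0.02,0.0],"yaw": 0,"jaw": 255},
    {"offset": [0.0,-0.05,0.0],"yaw": 0,"jaw": 255},
    {"offset": [0.0,-0.08,0.0],"yaw": 0,"jaw": 255},
    {"offset": [0.0,-0.11,0.0],"yaw": 0,"jaw": 255},
    {"offset": [0.0,-0.13,0.0],"yaw": 0,"jaw": 255},
    {"offset": [0.0,-0.13,0.0],"yaw": 0,"jaw": 255}
  ]
}}

```text
clock: 13.93
position: [0.5062, -0.3732, 0.1426]
ee_rot: [-0.063, -0.703, 0.705, 0.065]
ft_force: [-0.6, 0.1, -2.3]
grip_width: 0.289
```

Run:
```python
from h import *
np.set_printoptions(precision=4,suppress=True)
go([.42,.1435,.138],0)
```

```text
offset [ 0.1779  0.0033 -0.4927] yaw -12.69 | t 13.93 pos [ 0.5062 -0.3732  0.1426] tilt [-0.004 -0.003 -1.   ] F [-0.6  0.1 -2.3] w 0.289 j [ 0.8   0.42 -0.31  1.54  0.14  1.21 -1.29]
```

Request:
{"name": "move_arm", "arguments": {
  "increments": [
    {"offset": [0.02,0.0,-0.03],"yaw": -3,"jaw": 255},
    {"offset": [0.04,0.0,-0.07],"yaw": -6,"jaw": 255},
    {"offset": [0.06,0.0,-0.11],"yaw": -9,"jaw": 255},
    {"offset": [0.08,0.0,-0.15],"yaw": -12,"jaw": 255},
    {"offset": [0.1,0.0,-0.19],"yaw": -12.7,"jaw": 255},
    {"offset": [0.12,0.0,-0.23],"yaw": -12.7,"jaw": 255},
    {"offset": [0.135,0.0,-0.27],"yaw": -12.7,"jaw": 255},
    {"offset": [0.145,0.0,-0.31],"yaw": -12.7,"jaw": 255},
    {"offset": [0.155,0.0,-0.35],"yaw": -12.7,"jaw": 255},
    {"offset": [0.165,0.0,-0.39],"yaw": -12.7,"jaw": 255}
  ]
}}

```text
clock: 14.77
position: [0.4138, 0.027, 0.1409]
ee_rot: [0.016, -0.706, 0.708, -0.012]
ft_force: [2.0, 0.1, -1.2]
grip_width: 0.286
```

Request:
{"name": "move_arm", "arguments": {
  "increments": [
    {"offset": [0.018,0.0,-0.04],"yaw": 0,"jaw": 255},
    {"offset": [0.018,0.0,-0.08],"yaw": 0,"jaw": 255},
    {"offset": [0.018,0.0,-0.11],"yaw": 0,"jaw": 255},
    {"offset": [0.018,0.0,-0.11],"yaw": 0,"jaw": 255}
  ]
}}

```text
clock: 15.1
position: [0.3898, 0.1425, 0.1405]
ee_rot: [0.019, -0.706, 0.708, -0.015]
ft_force: [-0.9, -0.6, -1.0]
grip_width: 0.289
```

Run:
```python
from h import *
np.set_printoptions(precision=4,suppress=True)
go([.42,.1435,.047],0)
```

```text
offset [-0.0306  0.0933  0.0002] yaw 0.45 | t 15.1 pos [0.3898 0.1425 0.1405] tilt [-0.005 -0.002 -1.   ] F [-0.9 -0.6 -1. ] w 0.289 j [ 0.39 -0.02 -0.83  2.05 -0.02  1.11 -1.95]
```

Request:
{"name": "move_arm", "arguments": {
  "increments": [
    {"offset": [0.0,0.03,0.0],"yaw": 0,"jaw": 255},
    {"offset": [0.0,0.06,0.0],"yaw": 0,"jaw": 255},
    {"offset": [-0.005,0.08,0.0],"yaw": 0.4,"jaw": 255},
    {"offset": [-0.015,0.093,0.0],"yaw": 0.4,"jaw": 255},
    {"offset": [-0.026,0.093,0.0],"yaw": 0.4,"jaw": 255},
    {"offset": [-0.03,0.093,0.0],"yaw": 0.4,"jaw": 255},
    {"offset": [-0.03,0.093,0.0],"yaw": 0.4,"jaw": 255}
  ]
}}

```text
clock: 15.68
position: [0.4195, 0.1439, 0.0469]
ee_rot: [0.016, -0.707, 0.707, -0.012]
ft_force: [1.1, 0.2, -1.8]
grip_width: 0.287
```

Run:
```python
from h import *
np.set_printoptions(precision=4,suppress=True)
go([.42,.1435,.047],0)
t=manip.camera("top"); s=manip.camera("side")
for n,p in(("top",t),("side",s)):
    for q in("pin_tip","lock_hole","guard_edge","pin"):
        for d in manip.spot_point(p,q)[:2]: print(n,q,d["centre"],round(d["confidence"],2),world(p,*d["centre"],z=.052))
a=t["pixels"][170:230,180:240,::-1];b=s["pixels"][150:210,195:255,::-1]
cv2.imwrite("pics/al.png",np.hstack([cv2.resize(x,(400,400),interpolation=cv2.INTER_CUBIC) for x in(a,b)]))
X,C,u,v=cloud(s)
k=(X[:,2]>.035)&(X[:,2]<.075)&(X[:,0]>.35)&(X[:,0]<.56)&(X[:,1]>.1)&(X[:,1]<.19)
for x in np.arange(.42,.56,.01):
    q=k&(abs(X[:,0]-x)<.005); print(x.round(2),q.sum(),np.median(X[q],0) if q.any() else 0)
```

```text
offset [-0.0005 -0.0001  0.0004] yaw 0.03 | t 15.68 pos [0.4195 0.1439 0.0469] tilt [-0.006 -0.001 -1.   ] F [ 1.1  0.2 -1.8] w 0.287 j [ 0.33  0.23 -0.81  2.08  0.2   0.92 -2.12]
top pin_tip [302.2, 234.9] 0.65 [ 0.4116 -0.1649  0.052 ]
top pin_tip [210.9, 201.2] 0.41 [0.5276 0.1394 0.052 ]
top lock_hole [350.8, 184.2] 0.69 [ 0.5789 -0.3317  0.052 ]
top lock_hole [207.3, 195.0] 0.65 [0.5486 0.1514 0.052 ]
top guard_edge [207.4, 194.9] 0.91 [0.5489 0.151  0.052 ]
top pin [264.5, 158.4] 0.68 [ 0.6699 -0.0427  0.052 ]
top pin [208.8, 225.6] 0.52 [0.4462 0.1468 0.052 ]
side pin_tip [189.9, 246.3] 0.76 [ 0.4078 -0.2051  0.052 ]
side pin_tip [228.7, 173.8] 0.67 [0.5302 0.1527 0.052 ]
side lock_hole [235.7, 175.6] 0.56 [0.5539 0.139  0.052 ]
side guard_edge [235.1, 164.9] 0.71 [0.5555 0.209  0.052 ]
side pin [206.4, 271.5] 0.72 [ 0.4539 -0.3047  0.052 ]
side pin [203.1, 181.0] 0.63 [0.4414 0.1161 0.052 ]
0.42 16 [0.4215 0.1211 0.0609]
0.43 24 [0.4315 0.1277 0.0597]
0.44 26 [0.441  0.1336 0.0574]
0.45 27 [0.4487 0.1339 0.0599]
0.46 26 [0.459  0.1347 0.061 ]
0.47 16 [0.4684 0.1376 0.0611]
0.48 9 [0.4789 0.1411 0.0538]
0.49 7 [0.4892 0.1412 0.0541]
0.5 9 [0.4997 0.1418 0.0551]
0.51 9 [0.5101 0.1428 0.0563]
0.52 6 [0.5188 0.1438 0.0538]
0.53 0 0
0.54 15 [0.5438 0.1346 0.0571]
0.55 3 [0.5472 0.1289 0.0408]
0.56 0 0
```

View pics/al.png

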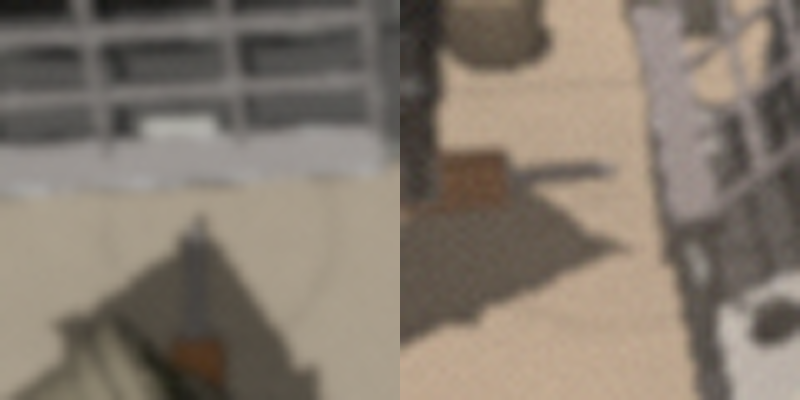

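The top view shows the rod at crop (198,220-330), right of the white bush mark at (179,127), so the pin needs to shift in +y. I'll measure the rod's line properly.

Run:
```python
from h import *
np.set_printoptions(precision=4,suppress=True)
o=manip.get_obs(); R=Ro.from_quat(o["ee_rot"]).as_matrix(); print("tool x",R[:,0])
for n in("top","top","side","side"):
    p=manip.camera(n); X,C,u,v=cloud(p)
    k=(X[:,2]>.03)&(X[:,2]<.075)&(X[:,0]>.477)&(X[:,0]<.532)&(X[:,1]>.11)&(X[:,1]<.18)
    W=X[k]; f=np.polyfit(W[:,0],W[:,1],1); g=np.polyfit(W[:,0],W[:,2],1)
    print(n,k.sum(),"xmax",W[:,0].max(),"angle",np.degrees(np.arctan(f[0])),"y@.5",np.polyval(f,.5),"y@.525",np.polyval(f,.525),"z",g[0],np.polyval(g,.5))
    if n=="top":
        # white bush patch
        m=(C.min(1)>175)&(X[:,0]>.54)&(X[:,0]<.6)&(X[:,1]>.1)&(X[:,1]<.2); print("white",m.sum(),X[m].mean(0) if m.any() else 0, u[m].mean() if m.any() else 0)
        m=(X[:,2]>.082)&(X[:,2]<.094)&(X[:,0]>.535)&(X[:,0]<.565)&(X[:,1]>.03)&(X[:,1]<.275); print("strip",cv2.minAreaRect(X[m][:,:2].astype(np.float32)))
        m=(X[:,0]>.38)&(X[:,0]<.475)&(X[:,2]>.05)&(X[:,2]<.08)&(C[:,0]>C[:,2]*1.5); print("grip",m.sum(),X[m].mean(0))
```

```text
tool x [-0.9992 -0.041   0.0043]
top 38 xmax 0.521673992797236 angle 1.5301636426087761 y@.5 0.1457682058952506 y@.525 0.14643602451399623 z 0.0050919290568027685 0.05544314452872377
white 0 0 0
strip ((0.5535478591918945, 0.15227848291397095), (0.02597583271563053, 0.2059112936258316), 2.7138679027557373)
grip 44 [0.4542 0.1431 0.0633]
top 38 xmax 0.5216782771330448 angle 1.5748792141640293 y@.5 0.14580529215675342 y@.525 0.14649263595764944 z 0.06052732472636533 0.05598378234732557
white 0 0 0
strip ((0.553370475769043, 0.15166868269443512), (0.02543577179312706, 0.2050788849592209), 2.852773904800415)
grip 42 [0.454  0.1429 0.064 ]
side 37 xmax 0.5239555610359073 angle 3.3482825683014843 y@.5 0.14285915110334577 y@.525 0.14432178035132145 z 0.00870338819571532 0.05446154794270349
side 38 xmax 0.523912409901971 angle 1.2592707748791596 y@.5 0.14307765442802087 y@.525 0.14362720344749927 z 0.04594957574736136 0.054164241472398886
```

Request:
{"name": "move_arm", "arguments": {
  "increments": [
    {"offset": [0.0,0.0,-0.0035],"yaw": -0.8,"jaw": 255},
    {"offset": [-0.006,0.0,-0.0035],"yaw": -0.8,"jaw": 255},
    {"offset": [-0.012,0.0,-0.0035],"yaw": -0.8,"jaw": 255},
    {"offset": [-0.018,0.0,-0.0035],"yaw": -0.8,"jaw": 255},
    {"offset": [-0.024,0.0,-0.0035],"yaw": -0.8,"jaw": 255},
    {"offset": [-0.03,0.0,-0.0035],"yaw": -0.8,"jaw": 255},
    {"offset": [-0.03,0.0,-0.0035],"yaw": -0.8,"jaw": 255}
  ]
}}

```text
clock: 16.97
position: [0.4505, 0.1485, 0.0472]
ee_rot: [0.021, -0.706, 0.707, -0.018]
ft_force: [0.6, 0.3, -0.2]
grip_width: 0.294
```

Request:
{"name": "move_arm", "arguments": {
  "increments": [
    {"offset": [-0.002,0.0,0],"yaw": 0,"jaw": 255},
    {"offset": [-0.004,0.0,0],"yaw": 0,"jaw": 255},
    {"offset": [-0.006,0.0,0],"yaw": 0,"jaw": 255},
    {"offset": [-0.008,0.0,0],"yaw": 0,"jaw": 255},
    {"offset": [-0.008,0.0,0],"yaw": 0,"jaw": 255}
  ]
}}

```text
clock: 17.38
position: [0.4586, 0.1485, 0.0471]
ee_rot: [0.021, -0.706, 0.707, -0.017]
ft_force: [-0.5, -2.1, -3.7]
grip_width: 0.286
```

Request:
{"name": "move_arm", "arguments": {
  "increments": [
    {"offset": [0,0.001,0.001],"yaw": 0,"jaw": 255},
    {"offset": [-0.003,0.001,0.001],"yaw": 0,"jaw": 255},
    {"offset": [-0.006,0.001,0.001],"yaw": 0,"jaw": 255},
    {"offset": [-0.006,0.001,0.001],"yaw": 0,"jaw": 255}
  ]
}}

```text
clock: 17.72
position: [0.4656, 0.1481, 0.0463]
ee_rot: [0.02, -0.707, 0.707, -0.018]
ft_force: [-0.2, -0.6, -1.8]
grip_width: 0.288
```

Little lateral force, so the pin is going in. I'll continue.

Request:
{"name": "move_arm", "arguments": {
  "increments": [
    {"offset": [-0.004,0,0],"yaw": 0,"jaw": 255},
    {"offset": [-0.008,0,0],"yaw": 0,"jaw": 255},
    {"offset": [-0.012,0,0],"yaw": 0,"jaw": 255},
    {"offset": [-0.015,0,0],"yaw": 0,"jaw": 255},
    {"offset": [-0.015,0,0],"yaw": 0,"jaw": 255}
  ]
}}

```text
clock: 18.13
position: [0.4812, 0.149, 0.0462]
ee_rot: [0.02, -0.707, 0.707, -0.018]
ft_force: [0.1, 0.1, -2.9]
grip_width: 0.291
```

Request:
{"name": "move_arm", "arguments": {
  "increments": [
    {"offset": [-0.004,0,0],"yaw": 0,"jaw": 255},
    {"offset": [-0.008,0,0],"yaw": 0,"jaw": 255},
    {"offset": [-0.011,0,0],"yaw": 0,"jaw": 255},
    {"offset": [-0.013,0,0],"yaw": 0,"jaw": 255},
    {"offset": [-0.013,0,0],"yaw": 0,"jaw": 255}
  ]
}}

```text
clock: 18.55
position: [0.4942, 0.1497, 0.046]
ee_rot: [0.02, -0.707, 0.707, -0.017]
ft_force: [-0.3, -0.7, -2.1]
grip_width: 0.287
```

Request:
{"name": "move_arm", "arguments": {
  "increments": [
    {"offset": [-0.003,0,0],"yaw": 0,"jaw": 255},
    {"offset": [-0.006,0,0],"yaw": 0,"jaw": 255},
    {"offset": [-0.008,0,0],"yaw": 0,"jaw": 255},
    {"offset": [-0.008,0,0],"yaw": 0,"jaw": 255}
  ]
}}

```text
clock: 18.88
position: [0.4956, 0.1492, 0.0445]
ee_rot: [0.025, -0.705, 0.709, -0.013]
ft_force: [-31.1, -6.1, 19.5]
grip_width: 0.294
```

Firm stop (31 N) about where the shoulder should meet the tab. I'll relax and check from the side.

Request:
{"name": "move_arm", "arguments": {
  "increments": [
    {"offset": [0,-0.001,0],"yaw": 0,"jaw": 255},
    {"offset": [0,-0.001,0],"yaw": 0,"jaw": 255}
  ]
}}

```text
clock: 19.05
position: [0.495, 0.1488, 0.0454]
ee_rot: [0.026, -0.705, 0.709, -0.013]
ft_force: [-0.6, -1.4, -1.1]
grip_width: 0.292
```

Run:
```python
from h import *
np.set_printoptions(precision=4,suppress=True)
go([.4956,.149,.046],0)
s=manip.camera("side"); t=manip.camera("top")
a=t["pixels"][170:230,180:240,::-1];b=s["pixels"][150:210,195:255,::-1]
cv2.imwrite("pics/home.png",np.hstack([cv2.resize(x,(400,400),interpolation=cv2.INTER_CUBIC) for x in(a,b)]))
X,C,u,v=cloud(s)
k=(C[:,0]>C[:,2]*1.6)&(C[:,0]>60)&(X[:,0]>.4)&(X[:,0]<.58)&(X[:,1]>.1)&(X[:,1]<.18)&(X[:,2]>.03)&(X[:,2]<.075)
print(k.sum(),X[k].min(0),X[k].max(0))
for d in manip.spot_point(s,"guard_edge")[:1]: print(d["centre"],world(s,*d["centre"]))
```

```text
offset [-0.0006 -0.0006 -0.0002] yaw 0.8 | t 19.05 pos [0.495  0.1488 0.0454] tilt [-0.018 -0.007 -1.   ] F [-0.6 -1.4 -1.1] w 0.292 j [ 0.26  0.4  -0.75  1.89  0.32  1.   -2.14]
67 [0.4756 0.1295 0.0429] [0.5382 0.1532 0.066 ]
[237.3, 166.9] [0.5605 0.142  0.0854]
```

View pics/home.png

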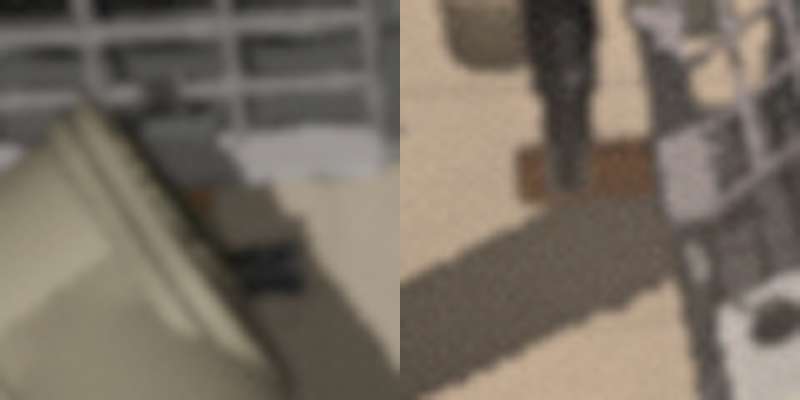

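The side crop shows the whole 72 mm grip with its front end flush at the tab. I'll release, rise, and give the rear end a confirming push with shut fingers.

Request:
{"name": "move_arm", "arguments": {
  "increments": [
    {"offset": [0,0,0],"yaw": 0,"jaw": 150},
    {"offset": [0,0,0],"yaw": 0,"jaw": 110},
    {"offset": [0,0,0],"yaw": 0,"jaw": 100},
    {"offset": [0,-0.02,0],"yaw": 0,"jaw": 100},
    {"offset": [0,-0.05,0],"yaw": 0,"jaw": 100},
    {"offset": [0.02,-0.07,0],"yaw": 0,"jaw": 150},
    {"offset": [0.06,-0.07,0],"yaw": 0,"jaw": 255},
    {"offset": [0.08,-0.05,0],"yaw": 0,"jaw": 255},
    {"offset": [0.08,-0.02,0],"yaw": 0,"jaw": 255},
    {"offset": [0.08,0.0,0],"yaw": 0,"jaw": 255}
  ]
}}

```text
clock: 20.03
position: [0.4152, 0.1441, 0.0461]
ee_rot: [0.025, -0.704, 0.709, -0.014]
ft_force: [-0.8, -0.8, -0.3]
grip_width: -0.002
```

Run:
```python
from h import *
np.set_printoptions(precision=4,suppress=True)
go([.455,.147,.045],0)
for n in("side","top"):
    s=manip.camera(n); X,C,u,v=cloud(s)
    k=(C[:,0]>C[:,2]*1.6)&(C[:,0]>60)&(X[:,0]>.4)&(X[:,0]<.58)&(X[:,1]>.1)&(X[:,1]<.18)&(X[:,2]>.03)&(X[:,2]<.075)
    W=X[k];print(n,k.sum(),W.min(0),W.max(0),W.mean(0),"slope y,z",np.polyfit(W[:,0],W[:,1],1)[0],np.polyfit(W[:,0],W[:,2],1)[0])
```

```text
offset [-0.0399  0.0004 -0.0007] yaw 0.8 | t 20.03 pos [0.4152 0.1441 0.0461] tilt [-0.015 -0.007 -1.   ] F [-0.8 -0.8 -0.3] w -0.002 j [ 0.33  0.23 -0.82  2.08  0.21  0.93 -2.12]
side 128 [0.4716 0.1281 0.0334] [0.5385 0.1585 0.0633] [0.5074 0.1389 0.0526] slope y,z 0.14759604742868235 0.15428197729283577
top 149 [0.4679 0.1357 0.0349] [0.535  0.1593 0.0657] [0.5002 0.1473 0.0566] slope y,z 0.01773223068186447 0.09451066140237076
```

Request:
{"name": "move_arm", "arguments": {
  "increments": [
    {"offset": [-0.02,0,-0.001],"yaw": 0.8,"jaw": 255},
    {"offset": [-0.034,0,-0.001],"yaw": 0.8,"jaw": 255},
    {"offset": [-0.038,0,-0.001],"yaw": 0.8,"jaw": 255},
    {"offset": [-0.042,0,-0.001],"yaw": 0.8,"jaw": 255},
    {"offset": [-0.045,0,-0.001],"yaw": 0.8,"jaw": 255},
    {"offset": [-0.045,0,-0.001],"yaw": 0.8,"jaw": 255}
  ]
}}

```text
clock: 20.63
position: [0.456, 0.1479, 0.0437]
ee_rot: [0.024, -0.704, 0.709, -0.005]
ft_force: [-10.0, -0.1, 4.7]
grip_width: -0.003
```

Request:
{"name": "move_arm", "arguments": {
  "increments": [
    {"offset": [-0.004,0,0],"yaw": 0,"jaw": 255},
    {"offset": [-0.006,0,0],"yaw": 0,"jaw": 255},
    {"offset": [-0.006,0,0],"yaw": 0,"jaw": 255}
  ]
}}

```text
clock: 20.88
position: [0.4562, 0.1483, 0.0426]
ee_rot: [0.029, -0.704, 0.71, -0.002]
ft_force: [-22.0, -2.1, 10.5]
grip_width: -0.001
```

The pin is solidly home (22 N push, no movement). Now back off and go to the stop head with a −25° heading.

Request:
{"name": "move_arm", "arguments": {
  "increments": [
    {"offset": [0.02,0,0],"yaw": 0,"jaw": 255},
    {"offset": [0.03,-0.03,0],"yaw": 0,"jaw": 255},
    {"offset": [0.03,-0.07,0],"yaw": 0,"jaw": 255},
    {"offset": [0.03,-0.11,0],"yaw": 0,"jaw": 255},
    {"offset": [0.03,-0.15,0],"yaw": 0,"jaw": 255},
    {"offset": [0.03,-0.19,0.02],"yaw": 0,"jaw": 255},
    {"offset": [0.02,-0.21,0.05],"yaw": 0,"jaw": 255},
    {"offset": [0.0,-0.21,0.08],"yaw": 0,"jaw": 200},
    {"offset": [-0.02,-0.21,0.11],"yaw": 0,"jaw": 150},
    {"offset": [-0.05,-0.21,0.14],"yaw": 0,"jaw": 80}
  ]
}}

```text
clock: 21.72
position: [0.5196, 0.0121, 0.2536]
ee_rot: [0.028, -0.703, 0.711, -0.003]
ft_force: [0.1, 1.0, 2.0]
grip_width: 0.418
```

Run:
```python
from h import *
np.set_printoptions(precision=4,suppress=True)
go([.672,-.040,.25],-25)
```

```text
offset [-0.1499 -0.0013  0.0587] yaw -24.77 | t 21.72 pos [0.5196 0.0121 0.2536] tilt [-0.036 -0.012 -0.999] F [0.1 1.  2. ] w 0.418 j [ 0.53  0.18 -0.72  1.64  0.12  1.41 -1.73]
```

Request:
{"name": "move_arm", "arguments": {
  "increments": [
    {"offset": [-0.03,0,0.01],"yaw": -5,"jaw": 80},
    {"offset": [-0.06,0,0.02],"yaw": -10,"jaw": 80},
    {"offset": [-0.09,0,0.035],"yaw": -15,"jaw": 80},
    {"offset": [-0.12,0,0.047],"yaw": -20,"jaw": 80},
    {"offset": [-0.15,0,0.0587],"yaw": -24.8,"jaw": 80},
    {"offset": [-0.15,0,0.0587],"yaw": -24.8,"jaw": 80},
    {"offset": [-0.15,0,0.0587],"yaw": -24.8,"jaw": 80}
  ]
}}

```text
clock: 22.3
position: [0.6723, -0.0399, 0.2477]
ee_rot: [0.181, -0.687, 0.687, -0.153]
ft_force: [0.4, 0.9, -0.1]
grip_width: 0.689
```

Run:
```python
from h import *
np.set_printoptions(precision=4,suppress=True)
go([.672,-.040,.140],-25)
```

```text
offset [-0.0037  0.1076  0.0009] yaw 0.04 | t 22.3 pos [ 0.6723 -0.0399  0.2477] tilt [-0.038 -0.009 -0.999] F [ 0.4  0.9 -0.1] w 0.689 j [ 0.44  0.55 -0.7   1.21  0.35  1.53 -1.31]
```

Request:
{"name": "move_arm", "arguments": {
  "increments": [
    {"offset": [-0.001,0.03,0],"yaw": 0,"jaw": 80},
    {"offset": [-0.002,0.06,0],"yaw": 0,"jaw": 80},
    {"offset": [-0.003,0.09,0],"yaw": 0,"jaw": 80},
    {"offset": [-0.0037,0.108,0.001],"yaw": 0,"jaw": 80},
    {"offset": [-0.004,0.118,0.001],"yaw": 0,"jaw": 80},
    {"offset": [-0.004,0.125,0.001],"yaw": 0,"jaw": 80},
    {"offset": [-0.0045,0.13,0.001],"yaw": 0,"jaw": 80},
    {"offset": [-0.0045,0.13,0.001],"yaw": 0,"jaw": 80}
  ]
}}

```text
clock: 22.97
position: [0.6719, -0.0397, 0.1182]
ee_rot: [0.18, -0.687, 0.687, -0.154]
ft_force: [-0.9, -0.8, 0.1]
grip_width: 0.688
```

Run:
```python
from h import *
np.set_printoptions(precision=4,suppress=True)
go([.672,-.040,.116],-25)
p=manip.camera("side"); save(p,'turn.png',(230,120,330,200),7)
```

```text
offset [-0.0001  0.0022  0.0004] yaw 0.04 | t 22.97 pos [ 0.6719 -0.0397  0.1182] tilt [-0.037 -0.009 -0.999] F [-0.9 -0.8  0.1] w 0.688 j [ 0.44  0.63 -0.68  1.38  0.4   1.3  -1.35]
```

View pics/turn.png

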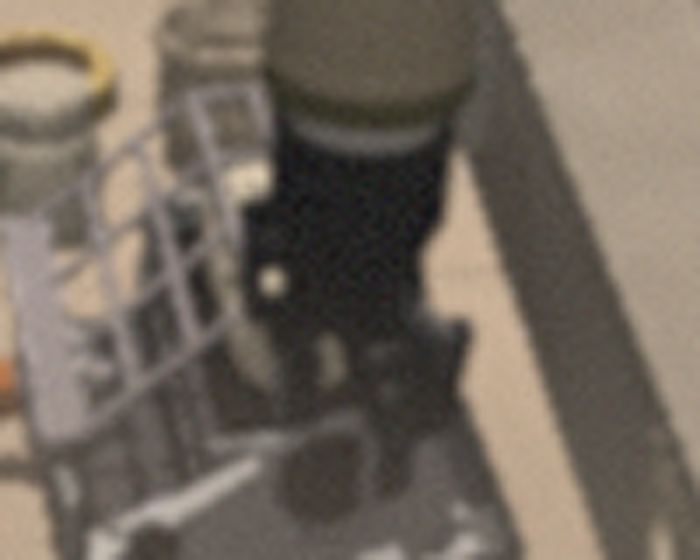

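The near finger at crop (395,480) is beside the head at (325,470). I'll close on the rim.

Request:
{"name": "move_arm", "arguments": {
  "increments": [
    {"offset": [0,0.002,0],"yaw": 0,"jaw": 105},
    {"offset": [0,0.002,0],"yaw": 0,"jaw": 125},
    {"offset": [0,0.002,0],"yaw": 0,"jaw": 255},
    {"offset": [0,0.002,0],"yaw": 0,"jaw": 255},
    {"offset": [0,0.002,0],"yaw": 0,"jaw": 255}
  ],
  "squeeze": 60
}}

```text
clock: 23.43
position: [0.6726, -0.0393, 0.1181]
ee_rot: [0.18, -0.687, 0.687, -0.154]
ft_force: [-1.8, -0.5, 4.6]
grip_width: 0.452
```

Run:
```python
from h import *
np.set_printoptions(precision=4,suppress=True)
go([.672,-.040,.116],25); print(manip.get_obs()["torque"])
```

```text
offset [0.0008 0.0021 0.0004] yaw 50.04 | t 23.43 pos [ 0.6726 -0.0393  0.1181] tilt [-0.035 -0.009 -0.999] F [-1.8 -0.5  4.6] w 0.452 j [ 0.44  0.63 -0.68  1.38  0.4   1.3  -1.35]
[ 0.2672  0.382  -0.0038]
```

The opening is 38 mm rather than 45, so the pads are on the dome above the rim. I'll reopen, go lower and close again.

Request:
{"name": "move_arm", "arguments": {
  "increments": [
    {"offset": [0,0,0],"yaw": 0,"jaw": 100},
    {"offset": [0,0,0],"yaw": 0,"jaw": 90},
    {"offset": [0,0.003,0],"yaw": 0,"jaw": 90},
    {"offset": [0,0.006,0],"yaw": 0,"jaw": 90},
    {"offset": [0,0.006,0],"yaw": 0,"jaw": 90}
  ]
}}

```text
clock: 23.85
position: [0.672, -0.0395, 0.111]
ee_rot: [0.18, -0.687, 0.687, -0.154]
ft_force: [-0.1, -0.8, -0.9]
grip_width: 0.649
```

Request:
{"name": "move_arm", "arguments": {
  "increments": [
    {"offset": [0,0,0],"yaw": 0,"jaw": 115},
    {"offset": [0,0,0],"yaw": 0,"jaw": 130},
    {"offset": [0,0,0],"yaw": 0,"jaw": 255},
    {"offset": [0,0,0],"yaw": 0,"jaw": 255},
    {"offset": [0,0,0],"yaw": 0,"jaw": 255}
  ]
}}

```text
clock: 24.27
position: [0.6718, -0.0393, 0.1112]
ee_rot: [0.18, -0.687, 0.687, -0.154]
ft_force: [-2.4, 0.4, 3.7]
grip_width: 0.487
```

Run:
```python
from h import *
np.set_printoptions(precision=4,suppress=True)
go([.672,-.040,.111],25); print(manip.get_obs()["torque"])
```

```text
offset [0.0001 0.0002 0.0007] yaw 50.05 | t 24.27 pos [ 0.6718 -0.0393  0.1112] tilt [-0.036 -0.009 -0.999] F [-2.4  0.4  3.7] w 0.487 j [ 0.44  0.64 -0.67  1.39  0.4   1.29 -1.35]
[0.3469 0.6449 0.0359]
```

Request:
{"name": "move_arm", "arguments": {
  "increments": [
    {"offset": [0,0,0],"yaw": 0,"jaw": 100},
    {"offset": [0,0,0],"yaw": 0,"jaw": 90},
    {"offset": [0,0.003,0],"yaw": 0,"jaw": 90},
    {"offset": [0,0.003,0],"yaw": 0,"jaw": 90},
    {"offset": [0,0.003,0],"yaw": 0,"jaw": 115},
    {"offset": [0,0.003,0],"yaw": 0,"jaw": 130},
    {"offset": [0,0.003,0],"yaw": 0,"jaw": 255},
    {"offset": [0,0.003,0],"yaw": 0,"jaw": 255},
    {"offset": [0,0.003,0],"yaw": 0,"jaw": 255}
  ]
}}

```text
clock: 25.02
position: [0.6717, -0.0393, 0.1084]
ee_rot: [0.18, -0.687, 0.687, -0.154]
ft_force: [-2.5, 0.2, 3.6]
grip_width: 0.486
```

The width is unchanged at the lower height, so the pads are on the straight rim. Now turn clockwise.

Request:
{"name": "move_arm", "arguments": {
  "increments": [
    {"offset": [0,0,0],"yaw": 5.5,"jaw": 255},
    {"offset": [0,0,0],"yaw": 11,"jaw": 255},
    {"offset": [0,0,0],"yaw": 16.5,"jaw": 255},
    {"offset": [0,0,0],"yaw": 22,"jaw": 255},
    {"offset": [0,0,0],"yaw": 27.5,"jaw": 255},
    {"offset": [0,0,0],"yaw": 33,"jaw": 255},
    {"offset": [0,0,0],"yaw": 38.5,"jaw": 255},
    {"offset": [0,0,0],"yaw": 44,"jaw": 255},
    {"offset": [0,0,0],"yaw": 49.5,"jaw": 255},
    {"offset": [0,0,0],"yaw": 54,"jaw": 255}
  ],
  "squeeze": 70
}}

```text
clock: 25.85
position: [0.6728, -0.0431, 0.1094]
ee_rot: [-0.155, -0.68, 0.695, 0.176]
ft_force: [-0.4, -11.6, 6.5]
grip_width: 0.485
```

Run:
```python
from h import *
np.set_printoptions(precision=4,suppress=True)
go([.668,-.040,.117],29); print(manip.get_obs()["torque"])
```

```text
offset [ 0.0059 -0.0075 -0.0003] yaw -0.42 | t 25.85 pos [ 0.6728 -0.0431  0.1094] tilt [-0.033 -0.013 -0.999] F [ -0.4 -11.6   6.5] w 0.485 j [ 0.33  0.59 -0.5   1.4   0.29  1.26 -2.24]
[-1.1262 -0.2984  0.8202]
```

Request:
{"name": "move_arm", "arguments": {
  "increments": [
    {"offset": [0.002,-0.003,0],"yaw": 0,"jaw": 255},
    {"offset": [0.004,-0.006,0],"yaw": 0,"jaw": 255},
    {"offset": [0.0055,-0.009,0],"yaw": 0,"jaw": 255},
    {"offset": [0.0055,-0.009,0],"yaw": 0,"jaw": 255}
  ]
}}

```text
clock: 26.18
position: [0.6694, -0.0445, 0.1131]
ee_rot: [-0.157, -0.679, 0.695, 0.176]
ft_force: [26.0, -7.8, -39.4]
grip_width: 0.482
```

Still held at 39 N, so the head slipped and isn't past its release. I'll ease down and turn further.

Request:
{"name": "move_arm", "arguments": {
  "increments": [
    {"offset": [-0.002,0.003,0],"yaw": 0,"jaw": 255},
    {"offset": [-0.0025,0.0045,0],"yaw": 0,"jaw": 255},
    {"offset": [-0.0025,0.0045,0],"yaw": 5,"jaw": 255},
    {"offset": [-0.0025,0.0045,0],"yaw": 10,"jaw": 255},
    {"offset": [-0.0025,0.0045,0],"yaw": 15,"jaw": 255},
    {"offset": [-0.0025,0.0045,0],"yaw": 20,"jaw": 255},
    {"offset": [-0.0025,0.0045,0],"yaw": 20,"jaw": 255}
  ],
  "squeeze": 110
}}

```text
clock: 26.77
position: [0.6712, -0.0446, 0.1112]
ee_rot: [-0.276, -0.638, 0.657, 0.292]
ft_force: [-14.2, -0.6, 20.1]
grip_width: 0.47
```

Run:
```python
from h import *
np.set_printoptions(precision=4,suppress=True)
go([.668,-.040,.117],29); print(manip.get_obs()["torque"])
```

```text
offset [ 0.0056 -0.0058 -0.0006] yaw -20.76 | t 26.77 pos [ 0.6712 -0.0446  0.1112] tilt [-0.032 -0.015 -0.999] F [-14.2  -0.6  20.1] w 0.47 j [ 0.29  0.57 -0.42  1.41  0.25  1.25 -2.56]
[1.073  2.019  0.6926]
```

Request:
{"name": "move_arm", "arguments": {
  "increments": [
    {"offset": [0.002,-0.003,0],"yaw": 0,"jaw": 255},
    {"offset": [0.003,-0.006,0],"yaw": 0,"jaw": 255},
    {"offset": [0.003,-0.006,0],"yaw": 0,"jaw": 255}
  ]
}}

```text
clock: 27.02
position: [0.6763, -0.0367, 0.1266]
ee_rot: [-0.28, -0.643, 0.653, 0.286]
ft_force: [5.5, 13.1, 50.3]
grip_width: 0.151
```

The pads slipped off over the dome. I'll lift clear and look.

Request:
{"name": "move_arm", "arguments": {
  "increments": [
    {"offset": [0,-0.02,0],"yaw": 0,"jaw": 200},
    {"offset": [0,-0.05,0],"yaw": 0,"jaw": 80},
    {"offset": [0.02,-0.09,0.01],"yaw": -5,"jaw": 80},
    {"offset": [0.05,-0.11,0.05],"yaw": -12,"jaw": 80},
    {"offset": [0.09,-0.11,0.08],"yaw": -19,"jaw": 80},
    {"offset": [0.13,-0.11,0.1],"yaw": -26,"jaw": 80},
    {"offset": [0.17,-0.11,0.1],"yaw": -33,"jaw": 80},
    {"offset": [0.17,-0.11,0.1],"yaw": -40,"jaw": 80}
  ]
}}

```text
clock: 27.68
position: [0.4857, 0.0234, 0.2386]
ee_rot: [-0.038, -0.702, 0.71, 0.046]
ft_force: [0.6, 0.8, 0.2]
grip_width: 0.682
```

Run:
```python
from h import *
np.set_printoptions(precision=4,suppress=True)
go([.672,-.040,.20],-38)
p=manip.camera("top"); head(p)
a=p["pixels"][140:180,245:285,::-1]
s=manip.camera("side"); b=s["pixels"][165:205,255:295,::-1]
cv2.imwrite("pics/hd.png",np.hstack([cv2.resize(x,(400,400),interpolation=cv2.INTER_CUBIC) for x in(a,b)]))
p=manip.camera("top"); head(p)
```

```text
offset [-0.1928  0.037   0.0405] yaw -47.06 | t 27.68 pos [0.4857 0.0234 0.2386] tilt [-0.012 -0.011 -1.   ] F [0.6 0.8 0.2] w 0.682 j [ 0.44  0.07 -0.61  1.76  0.05  1.34 -1.87]
head n 133 mean [ 0.6631 -0.0398  0.1371] axial pct [-0.1603 -0.158  -0.1559 -0.1544] xy rect ((0.6643083691596985, -0.03916586562991142), (0.03814730793237686, 0.03791021928191185), 87.8114242553711)
head n 132 mean [ 0.6631 -0.0399  0.1369] axial pct [-0.1605 -0.1584 -0.1565 -0.1541] xy rect ((0.6641802191734314, -0.039071910083293915), (0.03797753155231476, 0.03737416863441467), 89.84954833984375)
```

The head is back at its initial axial height (−0.158, latched was −0.167), so the stop is out. Final numeric check of pin, guard and bystanders.

Run:
```python
from h import *
np.set_printoptions(precision=4,suppress=True)
for n in("top","side"):
    p=manip.camera(n); X,C,u,v=cloud(p); head(p)
    k=(C[:,0]>C[:,2]*1.6)&(C[:,0]>60)&(X[:,0]>.4)&(X[:,0]<.58)&(X[:,1]>.1)&(X[:,1]<.18)&(X[:,2]>.03)&(X[:,2]<.075)
    W=X[k];print(n,"grip",k.sum(),W.min(0),W.max(0))
    m=(X[:,2]>.075)&(X[:,2]<.11)&(X[:,0]>.535)&(X[:,0]<.565)&(X[:,1]>.06)&(X[:,1]<.24); print("strip z",np.median(X[m][:,2]))
    for q in("rib_wood","glaze_jar1","small_cup1"):
        for d in manip.spot_point(p,q)[:1]: print(q,np.round(d["centre"]),round(d["confidence"],2))
o=manip.get_obs(); print(o["clock"],o["ft_force"])
manip.hand_in()
```

```text
head n 134 mean [ 0.6631 -0.0399  0.1367] axial pct [-0.1608 -0.1584 -0.1567 -0.1551] xy rect ((0.6643832325935364, -0.039008479565382004), (0.03749890625476837, 0.0380297526717186), 0.12563785910606384)
top grip 34 [0.4717 0.1523 0.0528] [0.5318 0.1587 0.0633]
strip z 0.08696395974965049
rib_wood [354. 185.] 0.55
glaze_jar1 [138. 192.] 0.94
small_cup1 [149. 224.] 0.84
head n 26 mean [ 0.6716 -0.047   0.1378] axial pct [-0.1636 -0.1613 -0.1587 -0.1565] xy rect ((0.6687975525856018, -0.04640081152319908), (0.031350474804639816, 0.03243190050125122), 56.21615219116211)
side grip 148 [0.4717 0.1258 0.0373] [0.5383 0.1582 0.0638]
strip z 0.08713719268627201
rib_wood [254. 292.] 0.85
glaze_jar1 [239. 151.] 0.58
small_cup1 [241. 152.] 0.64
28.2333 [-0.5542  0.9377 -0.8366]
the job is handed in; nothing more can be done
```

I did all four steps in the order asked and handed the job in at about 28 s, with the arm clear of everything. I pressed the stop until it latched, shut the guard, put the orange pin through the tab and hole, then turned the head clockwise until the stop sprang out.

**Last checks**
- **Stop:** The head sits at the same height as at the start. When latched it measured about 8.5 mm lower.
- **Guard:** The front strip is at about 87 mm, which is shut.
- **Pin:** The front of its grip is at the tab. It did not move when I pushed on the rear end with 22 N.
- **Bystanders:** The networks found all three. In the top view each is within about 2 px of where it was at the start. Two side-view reports (glaze jar and cup) fell on nearly the same spot, so I did not rely on them.

**What went less cleanly**
- **First turn:** About 54° with the jaws was not enough, and the stop held against a 47 N pull.
- **Second turn:** A further 20° freed it. As I lifted, the fingers slipped off the domed head, and the wrist force read about 52 N at the end of that move. That is under the 120 N wrist limit. I took it to be on the fingertips, not the gripper's body (40 N limit), but did not confirm that.
- **Final picture:** I had used up the picture limit, so I checked the released stop by depth measurements only.
- **Fingertip length:** The shut fingertips turned out to be at about TCP height, not the stated 17 mm ahead of it. I used contact force and the images for the descents instead.

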